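Tip mixed sweets out of the tall tube, roll off the balls, box the squares

ROBOT

A 6-joint arm with a two-finger parallel gripper is mounted at the origin on a cart in front of the work surface, level with it; the furniture and walls round the work are solid. World frame = base frame: x ahead of the robot, y to its left, z up, the work surface at z = 0. Lengths are in mm, angles in rad, forces in N, time in s.
With the tool pointing down it reaches from about 275 to 750 mm from the base axis. Payload 10.2 kg.
Tool frame: the origin (TCP) lies midway between the tips of the shut fingers; the grasp point (between the pads) lies 19 mm behind it; z points along the fingers, y is the direction in which the jaws open and shut (so a half turn about z gives the same grasp; the last joint's range is limited). The gripper opens to 85 mm and grips with 20 to 120 N. Pads are 22 mm wide; open, the fingers measure 114 mm over their backs; the gripper's body (76 mm by 85 mm) begins 54 mm behind the grasp point. The pads swing forward as they close: fully open they stand 13 mm farther back than shut.
Start: joints at [-1.331, 0.313, 1.498, -0, 1.331, -0.223], TCP at [234.378, -469.785, 231.294] pointing down, gripper open.
Joint ranges: [-2.94, 2.94], [-0.97, 2.17], [0.19, 2.56], [-1.23, 4.37], [0.02, 3.11], [-2.88, 2.88]. Speed limits (rad/s): [2.39, 2.39, 3.01, 3.14, 3.14, 3.14].

INTERFACE

Orientations are given as a unit quaternion [w, x, y, z].
In Python, from rig import ctrl gives the robot as it stands.
- The arm moves only by the tool carry_out, never from a script. Its argument "plan" is a list of rows, each a list of 3 entries, a list of its own where there are three numbers: the finger opening in mm, from 0 to 85.4, then the shift along the tool's x, y, z in mm, then the turn, a rotation vector about the tool's x, y, z in units of 6 degrees (1.0 is 6 degrees). In form: [[grip, [x, y, z], [ax, ay, az]], ...]. A call has 1 to 20 rows; each row shifts and turns the commanded pose from where the row before left it, along the tool's axes as they then stand; what a row does not reach is not made up. A row lasts 1/12 s, in which the tool goes at most 41.7 mm and 7.16 degrees, less where a joint would pass 70% of its speed; a pose out of reach is approached as far as the arm can. A call with a gripper value outside its range is refused whole. The fingers move at their own pace and stop on an object; "grip_force" is the grip in N (left out, the last holds). Time passes only in rows, so rows that do not move let the fingers close. It gives the time, the measured TCP pose, the force and the opening at its end, in the units of the state.
- ctrl.sense(): the state, without advancing time (a new reading comes with each control period).
- ctrl.capture(name): name is "scene" or "top" or "wrist"; returns a dict with "color" (384x512x3 uint8, blue, green, red), "range_z" (384x512 float32, mm along the optical axis (not along the pixel's ray), 0 where there is no reading), "fx", "fy", "cx", "cy" (pixels), "cam_to_world" (4x4, takes a point from camera to world coordinates); the wrist camera has in their place "tool_from_camera" (4x4, takes a point from camera to tool coordinates, whose origin is the TCP and whose axes are the flange's). Camera axes: x right, y up, looking along -z (the intrinsics and any distortion apply to the point x, -y, -z); pixel columns grow to the right and rows downward; lengths in mm; the calibration is good to about 2 mm. The wrist camera is an equidistant fisheye: a pixel r from the principal point sees the ray r / f radians off the axis. A picture is of the moment at which its call begins: read the wrist's pose just before it.
- ctrl.finish_job(): hands the job in, once; it reports no verdict.
The state is a dict: "time_s": time; "joints": joint angles; "dq": joint speeds; "tau": joint torques, N m; "eef_pos": TCP position; "ee_rot": TCP orientation; "force": force on the tool from outside, world axes, zero at the start; "wrist_torque": the same for the moment, N m; "grip_width": opening from 0.0 (shut) to 1.0 (fully open).
Only numpy, scipy, OpenCV 4.12 (cv2) and the standard library are available. Lean on these libraries where they do the work, as an engineer would, in place of code of your own. Each camera call takes 0.05 s, during which the arm holds its last target.

TASK

The tall clear tube holds chocolate balls and flat caramel squares, too deep to reach: tip it over (its arm with the red knob is the handle) until everything has slid out onto the white board, where some squares may lie already. Then lift the rear of the board (the steel bar there is its handle) so that the balls roll down into the blue trough while the squares stay, and put every square into the cardboard gift box. Leave all balls in the trough, the board down on its rest, the tube upright again and the box standing level, and do not shift the timer.

Things in the scene. Friction and masses are not known exactly. Their poses are not given: they have to be found in the camera images.
- sorter: sorting station fixed to the table: steel base plate, blue trough in front, white hinged board behind it, clear tube in a stand left of the board. Origin on the table top under the middle of the board; x from trough to board's rear, y from board to tube, z up. Base plate x -164..81, y -75..175 mm, 6 mm thick. Two stand cheeks at x = -36 and +36 mm, y 128..172 mm, 213 mm high.
- tip_tube (a joint): tilt of the clear tube (rad): 0 = upright (stop), 2.35 = mouth hanging down over the board (stop). Turns about the station's x axis at tube_pivot; growing values swing the mouth to the station's -y side over the board, and the knob from the +y side up and over. Friction holds it where it is left; about 3 N at the knob moves it.
- tube_pivot (a point): pivot on the tube's middle line, at x = 0, y = 150, z = 195 mm of the station. Tube: square, 50 mm outside, 42 inside, 190 mm long, bottom closed (70 mm below the pivot, 4 mm thick), top open (120 mm above the pivot), smooth inside: balls roll out from about 1.7 rad, squares slide out from about 2.2 rad. Sweets fully out are over 125 mm from this point.
- tube_knob (a point): centre of the red ball knob (28 mm) on the tube's thin arm, 115 mm from the pivot. Tube upright: the arm points to the station's +y side, 0.17 rad above level, the knob 214 mm above the table. At tilt q the arm stands 0.17 + q rad above level, turned from +y over the top towards -y. The ball can turn in a pinch from above.
- tube_mouth (a point): middle of the open top end of the tube, moves with it
- roll_board (a joint): tilt of the white board (rad): 0 = down on its rest, sloping 0.15 rad down to the rear; 0.42 = upper stop, sloping 0.27 rad down to the front. It hinges at its front edge (board_hinge) about the station's y axis and falls back by itself when let go. 0.45 kg. Squares lying flat stay on it at any tilt; a ball can be held up behind one. The tipped tube hangs just above it: set the tube upright before lifting.
- board_hinge (a point): middle of the hinge line at the board's front edge, x = -75, z = 58 mm of the station
- board_middle (a point): middle of the board's top face. The board is 150 mm (front to rear) by 140 mm; wooden rim 28 mm high and 6 mm thick at the rear and both sides, none at the front, where it ends over the trough
- board_bar (a point): middle of the steel lifting bar behind the board: 10 mm thick, 70 mm long along the station's y, 44 mm above the plane of the board's top, 34 mm behind the rear rim and 16 mm higher than it, 190 mm from the hinge line along the board. Lift it to tilt the board; the round bar can turn in a pinch from above.
- trough_floor (a point): middle of the floor of the blue trough in front of the board: inside 80 mm (station x) by 148 mm (y), floor 10 mm above the table, front and side walls 46 mm above the floor, rear wall (under the board's edge) 26 mm
- gift_box: loose open cardboard gift box, right of the station, outside 102 x 112 x 36 mm, inside 94 x 104 mm, floor and walls 4 mm, about 0.35 kg. Origin: centre of its underside; x and y along its 102 and 112 mm sides, z up
- timer: white pocket timer, 70 x 66 x 21 mm, not part of the job; origin at the centre of its underside
- square_0: flat caramel-coloured square, 32 x 32 x 12 mm, 16 g, all alike; at first deep in the tube. Origin: centre of its underside; z is the normal of its faces (it may lie either way up), x and y along its sides
- square_1: flat caramel-coloured square, 32 x 32 x 12 mm, 16 g, all alike; at first deep in the tube. Origin: centre of its underside; z is the normal of its faces (it may lie either way up), x and y along its sides
- square_2: flat caramel-coloured square, 32 x 32 x 12 mm, 16 g, all alike; there or not; at first on the white board. Origin: centre of its underside; z is the normal of its faces (it may lie either way up), x and y along its sides
- square_3: flat caramel-coloured square, 32 x 32 x 12 mm, 16 g, all alike; there or not; at first on the white board. Origin: centre of its underside; z is the normal of its faces (it may lie either way up), x and y along its sides
- ball_0: dark brown chocolate ball, 34 mm diameter, 22 g, all alike; at first deep in the tube. Origin: its centre; it rolls on slopes over about 0.05 rad
- ball_1: dark brown chocolate ball, 34 mm diameter, 22 g, all alike; at first deep in the tube. Origin: its centre; it rolls on slopes over about 0.05 rad
- ball_2: dark brown chocolate ball, 34 mm diameter, 22 g, all alike; there or not; at first deep in the tube. Origin: its centre; it rolls on slopes over about 0.05 rad

How it is judged (in metres and radians):
On the way, in this order (a step that is already met when the one before it is completed fails the run):
1. the tube has been tipped and every sweet has left it (value of joint tip_tube above 1.6 rad and distance between each of square_0, square_1, square_2, square_3, ball_0, ball_1, ball_2 and tube_pivot above 0.125 m), for 0.2 s.
2. the board has been lifted so that it slopes down to the trough (value of joint roll_board above 0.3 rad), for 0.2 s.
At the end, for the whole second after the job is handed in: every square present rests inside the gift box (its middle within the walls, under 45 mm above the box underside), box level within 0.1 rad; every ball present rests in the blue trough; board down (joint below 0.05 rad); tube upright (joint below 0.12 rad) (value of joint tip_tube below 0.12 rad and value of joint roll_board below 0.05 rad and angle between gift_box's own z axis and vertical below 0.1 rad and x of square_0 in the frame of gift_box between -0.047 and 0.047 m and y of square_0 in the frame of gift_box between -0.052 and 0.052 m and z of square_0 in the frame of gift_box between 0 and 0.045 m and linear speed of each of square_0, square_1, square_2, square_3 below 0.03 m/s and x of square_1 in the frame of gift_box between -0.047 and 0.047 m and y of square_1 in the frame of gift_box between -0.052 and 0.052 m and z of square_1 in the frame of gift_box between 0 and 0.045 m and x of square_2 in the frame of gift_box between -0.047 and 0.047 m and y of square_2 in the frame of gift_box between -0.052 and 0.052 m and z of square_2 in the frame of gift_box between 0 and 0.045 m and x of square_3 in the frame of gift_box between -0.047 and 0.047 m and y of square_3 in the frame of gift_box between -0.052 and 0.052 m and z of square_3 in the frame of gift_box between 0 and 0.045 m and x of ball_0 in the frame of trough_floor between -0.042 and 0.042 m and y of ball_0 in the frame of trough_floor between -0.076 and 0.076 m and z of ball_0 in the frame of trough_floor between 0 and 0.046 m and linear speed of each of ball_0, ball_1, ball_2 below 0.05 m/s and x of ball_1 in the frame of trough_floor between -0.042 and 0.042 m and y of ball_1 in the frame of trough_floor between -0.076 and 0.076 m and z of ball_1 in the frame of trough_floor between 0 and 0.046 m and x of ball_2 in the frame of trough_floor between -0.042 and 0.042 m and y of ball_2 in the frame of trough_floor between -0.076 and 0.076 m and z of ball_2 in the frame of trough_floor between 0 and 0.046 m); the robot touches nothing.
It fails at once if a sweet falls off the table (height (world z) of any of square_0, square_1, square_2, square_3, ball_0, ball_1, ball_2 below -0.1 m).
It fails at once if the timer is shifted by more than 4 cm (distance of timer from where it was at the start of the episode above 0.04 m).
Of square_2, square_3, ball_2 only 1 to 3 are there at a start; the rules pass over those that are not, and their reading is None.
At some moment in a run one of gift_box may be knocked a few centimetres aside while the robot is not near it.
Once in a run the grip may slacken for a moment while it holds something.
It also fails if it takes over 210 s, if anything falls off the work surface, if the arm or the gripper's body presses on something with over 40 N, if the wrist force passes 120 N, or if a joint passes its speed limit or range.

## Working session

There is one attempt and no reset: what is moved stays moved. The work goes in short steps, Python scripts to look and compute and a tool call to move; the robot and the scene stay as the last step left them, time stands still between calls to the robot, and variables do not carry over. Pictures are saved under pics/ and viewed, and the job is handed in when it is done.

Besides the shell and the picture viewer there is one more tool, called after ">>>" as a command line: name --argument value ..., lists and objects as JSON in quotes. carry_out: Moves the arm, as the interface text tells. Its arguments: {"type":"object","properties":{"plan":{"type":"array"},"grip_force":{"type":"number"}},"required":["plan"]}

```bash
ls -la; mkdir -p pics; cat > h.py <<'E'
import numpy as np, cv2
from rig import ctrl
def snap(n,f):
    c=ctrl.capture(n); cv2.imwrite('pics/'+f+'.png',c['color']); np.savez('pics/'+f+'.npz',**{k:v for k,v in c.items()}); return c
def cloud(c):
    z=c['range_z'].astype(float); v,u=np.mgrid[:z.shape[0],:z.shape[1]]
    x=(u-c['cx'])/c['fx']*z; y=(v-c['cy'])/c['fy']*z
    p=np.stack([x,-y,-z,np.ones_like(z)],-1)@np.array(c['cam_to_world']).T
    p=p[...,:3]; p[z==0]=np.nan; return p
E
python3 - <<'E'
from h import *
print({k:np.round(v,3) if not isinstance(v,dict) else v for k,v in ctrl.sense().items()})
for n in ('scene','top'):
    c=snap(n,n+'0'); print(n,{k:(np.round(v,3).tolist() if k not in('color','range_z') else v.shape) for k,v in c.items()})
E
```

```text
total 12
drwxr-xr-x  3 agent agent 4096 Dec  6 17:13 .
drwxr-xr-x 23 root  root  4096 Dec  6 17:13 ..
drwxr-xr-x  2 agent agent 4096 Dec  6 17:13 pics
{'time_s': np.float64(0.0), 'joints': array([-1.331,  0.313,  1.498, -0.   ,  1.331, -0.223]), 'dq': array([ 0.001, -0.   , -0.001,  0.001,  0.001, -0.001]), 'tau': array([ 0.0000e+00, -4.1227e+01, -2.5974e+01, -0.0000e+00,  4.0000e-03,
        0.0000e+00]), 'eef_pos': array([ 234.293, -469.53 ,  230.735]), 'ee_rot': array([-0.001,  0.973,  0.229, -0.   ]), 'force': array([ 0.418,  0.821, -0.482]), 'wrist_torque': array([ 0.023, -0.042,  0.022]), 'grip_width': np.float64(1.0)}
scene {'color': (384, 512, 3), 'range_z': (384, 512), 'fx': 420.328, 'fy': 420.328, 'cx': 253.13, 'cy': 182.917, 'cam_to_world': [[0.584, 0.374, -0.72, -231.121], [-0.812, 0.254, -0.526, -829.429], [-0.014, 0.892, 0.452, 690.282], [0.0, 0.0, 0.0, 1.0]]}
top {'color': (384, 512, 3), 'range_z': (384, 512), 'fx': 414.176, 'fy': 414.176, 'cx': 264.067, 'cy': 195.74, 'cam_to_world': [[-0.006, 0.995, -0.103, 458.062], [-0.999, -0.009, -0.037, -266.845], [-0.038, 0.102, 0.994, 1099.502], [0.0, 0.0, 0.0, 1.0]]}
```

View pics/scene0.png

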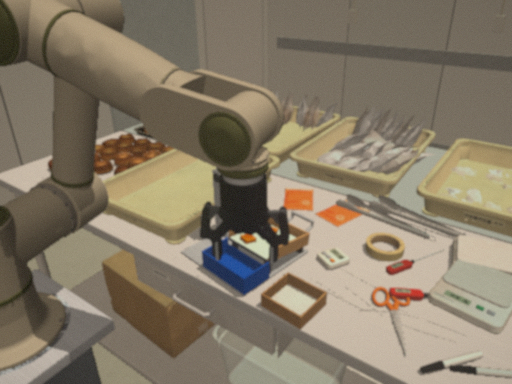

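View pics/top0.png

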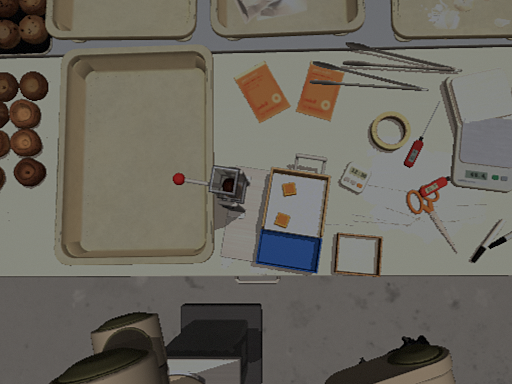

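The scene view is mostly blocked by the arm. The top view shows the board with two squares (289,188 and 283,220), the blue trough at (290,250), the knob at (179,180), the box at (358,255) and the timer at (354,177).

```bash
python3 - <<'E'
from h import *
c=dict(np.load('pics/top0.npz')); p=cloud(c); im=c['color']
cr=im[120:290,150:400]; cv2.imwrite('pics/topz.png',cv2.resize(cr,(750,510),interpolation=cv2.INTER_CUBIC))
z=p[...,2]
zz=np.clip((z[120:290,150:400])/260*255,0,255).astype(np.uint8)
cv2.imwrite('pics/topd.png',cv2.applyColorMap(cv2.resize(zz,(750,510),interpolation=cv2.INTER_NEAREST),cv2.COLORMAP_JET))
hsv=cv2.cvtColor(im,cv2.COLOR_BGR2HSV)
def rep(name,m):
    q=p[m]; q=q[~np.isnan(q[:,0])]; print(name,m.sum(),np.median(q,0).round(1),np.percentile(q,[2,98],axis=0).round(1).tolist())
    return q
H,S,V=[hsv[...,i].astype(int) for i in range(3)]
v,u=np.mgrid[:384,:512]
blue=(H>100)&(H<130)&(S>120)&(u>240)&(u<340)&(v>215)&(v<280)
rep('blue',blue)
red=((H<8)|(H>172))&(S>150)&(u<195)&(u>165)&(v>165)&(v<195); rep('knob',red)
rep('table',(u>220)&(u<235)&(v>130)&(v<150))
rep('tray rim',(u>206)&(u<210)&(v>100)&(v<250))
for n,(a,b,e,f) in dict(boxr=(334,384,232,278)).items():
    m=(u>a)&(u<b)&(v>e)&(v<f)&(z>25)&(z<50); q=rep('box',m)
    r=cv2.minAreaRect(q[:,:2].astype(np.float32)); print(r, cv2.boxPoints(r).round(1).tolist())
m=blue&(z>45); q=p[m]; q=q[~np.isnan(q[:,0])]; r=cv2.minAreaRect(q[:,:2].astype(np.float32)); print('trough',r,cv2.boxPoints(r).round(1).tolist())
for (a,b,e,f) in [(280,298,180,197),(274,293,211,229)]:
    m=(H>5)&(H<25)&(S>140)&(u>a)&(u<b)&(v>e)&(v<f); q=rep('sq',m); print(cv2.minAreaRect(q[:,:2].astype(np.float32)))
E
```

```text
blue 2138 [ 425.5 -288.8    9.8] [[380.8, -363.6, 5.1], [474.4, -213.1, 56.4]]
knob 108 [588.  -49.5 224. ] [[576.7, -59.4, 217.1], [599.4, -37.5, 228.7]]
table 266 [ 725.  -126.    -1.2] [[700.3, -144.8, -5.2], [750.5, -108.9, 2.8]]
tray rim 447 [615.  -89.5  84.3] [[440.3, -113.0, 80.2], [799.2, -85.3, 209.5]]
box 325 [ 413.1 -472.6   34.9] [[363.2, -524.6, 25.9], [470.9, -408.1, 38.4]]
((417.1895446777344, -466.69464111328125), (112.84038543701172, 102.03781127929688), 84.46127319335938) [[361.0, -517.9000244140625], [462.5, -527.7999877929688], [473.3999938964844, -415.5], [371.8999938964844, -405.6000061035156]]
trough ((427.14825439453125, -287.64569091796875), (153.57650756835938, 85.51384735107422), 80.14966583251953) [[371.8999938964844, -356.0], [456.1000061035156, -370.6000061035156], [482.3999938964844, -219.3000030517578], [398.20001220703125, -204.6999969482422]]
sq 142 [ 582.7 -291.1   53.3] [[567.8, -306.2, 45.3], [598.4, -276.0, 57.3]]
((583.268310546875, -290.4743347167969), (30.564983367919922, 29.10844612121582), 10.072518348693848)
sq 146 [ 503.8 -272.4   65.2] [[488.7, -287.5, 59.6], [519.2, -257.2, 70.3]]
((504.36279296875, -271.7575378417969), (29.692609786987305, 29.866939544677734), 68.26818084716797)<stdin>:5: RuntimeWarning: invalid value encountered in cast
```

View pics/topz.png

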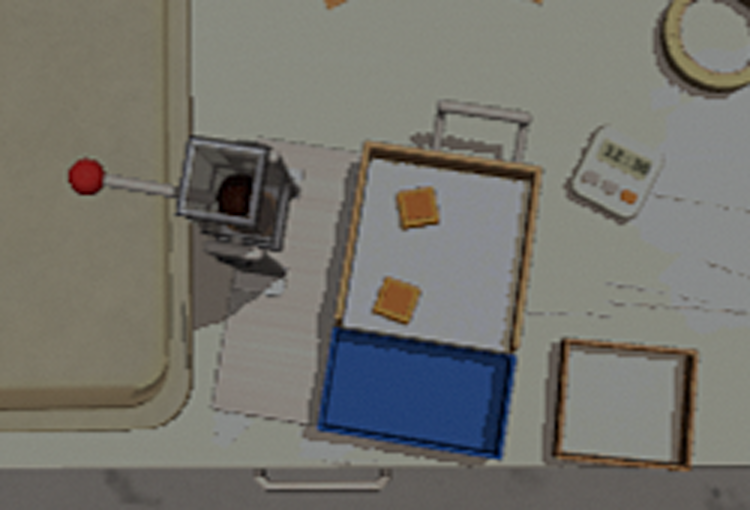

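View pics/topd.png

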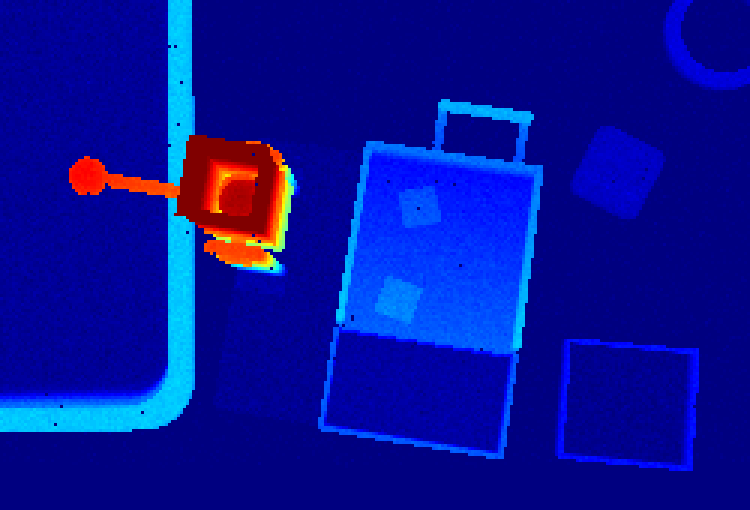

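```bash
python3 - <<'E'
from h import *
c=dict(np.load('pics/top0.npz')); p=cloud(c); im=c['color']; z=p[...,2]
v,u=np.mgrid[:384,:512]
def pts(a,b,e,f,lo,hi):
    m=(u>=a)&(u<=b)&(v>=e)&(v<=f)&(z>lo)&(z<hi); return p[m]
bar=pts(294,330,150,163,66,90); print('bar',len(bar),bar.mean(0).round(1)); 
r=cv2.minAreaRect(bar[:,:2].astype(np.float32));print(r)
l=np.polyfit(bar[:,1],bar[:,0],1);print('bar dx/dy',l[0])
# tube top
t=pts(205,245,160,195,300,330); print('tube top',len(t),t.mean(0).round(1),cv2.minAreaRect(t[:,:2].astype(np.float32)))
yaw=-0.172
R=np.array([[np.cos(yaw),-np.sin(yaw)],[np.sin(yaw),np.cos(yaw)]])
for yaw in(-.172,):
  print('from knob',np.array([588,-49])-R@[0,263.3],'from bar',bar.mean(0)[:2]-R@[119.4,0],)
tm=pts(165,195,165,195,205,240);print('knobpts',tm.mean(0),cv2.minEnclosingCircle(tm[:,:2].astype(np.float32)))
# timer
t=pts(335,375,155,200,12,30);print('timer',len(t),cv2.minAreaRect(t[:,:2].astype(np.float32)))
tb=pts(220,330,60,140,-20,20);print('table z',np.median(tb[:,2]))
tb=pts(315,332,250,280,-20,20);print('table z',np.median(tb[:,2]))
tb=pts(345,370,245,265,-20,20);print('boxfloor z',np.median(tb[:,2]))
E
```

```text
bar 129 [ 660.6 -347.7   76. ]
((661.204833984375, -347.57379150390625), (78.11504364013672, 10.371973037719727), 80.59764862060547)
bar dx/dy 0.1601114612193611
tube top 351 [ 571.6 -159.4  312.9] ((571.0156860351562, -159.96945190429688), (53.27965545654297, 52.963470458984375), 80.67071533203125)
from knob [ 542.93536799 -308.41485875] from bar [ 542.97131323 -327.30997025]
knobpts [587.27768962 -56.68135474 219.96338425] ((586.5828247070312, -59.85126876831055), 24.18663215637207)
timer 613 ((617.7564086914062, -466.179931640625), (64.21099090576172, 68.12738037109375), 62.3077507019043)
table z 0.26756374632077495
table z -0.5843927119967702
boxfloor z 3.9940386668959036
```

The measurements agree. Station origin is about (543, -308) with yaw -0.172, and the knob, tube and trough positions all fit it. The bar's middle is measured at (661, -348), so it sits off-centre. First I turn the tool to the station axes (tool x = station y, tool y = station x) while rising.

```bash
cat >> h.py <<'E'
from scipy.spatial.transform import Rotation as Ro
O=np.array([543.,-308.]); YAW=-0.172
RS=np.array([[np.cos(YAW),-np.sin(YAW)],[np.sin(YAW),np.cos(YAW)]])
def s2w(x,y): return O+RS@[x,y]
def w2s(x,y): return RS.T@(np.array([x,y])-O)
def where():
    s=ctrl.sense(); q=s['ee_rot']; r=Ro.from_quat([q[1],q[2],q[3],q[0]]); M=r.as_matrix()
    p=np.array(s['eef_pos']); print('t',round(float(s['time_s']),2),'tcp',p.round(1),'station',w2s(*p[:2]).round(1),'xaxis yaw',round(float(np.arctan2(M[1,0],M[0,0])),4),'tilt',M[:,2].round(3),'F',np.round(s['force'],1),'grip mm',round(float(s['grip_width'])*85.4,1),'j',np.round(s['joints'],2))
    return p,M
def delta(target):
    p,M=where(); d=M.T@(np.array(target)-p); print('delta tool',d.round(1)); return d
E
```

>>> carry_out --plan '[[60,[0,0,-15],[0,0,-0.99]],[60,[0,0,-15],[0,0,-0.99]],[60,[0,0,-15],[0,0,-0.99]],[60,[0,0,-15],[0,0,-0.99]],[60,[0,0,-15],[0,0,-0.99]],[60,[0,0,-15],[0,0,-0.99]],[60,[0,0,-15],[0,0,-0.99]],[60,[0,0,-15],[0,0,-0.99]],[60,[0,0,-15],[0,0,-1.0]],[60,[0,0,0],[0,0,0]]]' --grip_force 40

```text
time_s: 0.93
eef_pos: [234.5, -470.3, 368.6]
ee_rot: [0.002, 0.765, 0.644, -0.001]
force: [-0.2, -0.0, -0.0]
grip_width: 0.702
```

```bash
python3 -c "
from h import *
where()"
```

```text
t 0.93 tcp [ 234.5 -470.3  368.6] station [-276.2 -212.7] xaxis yaw 1.4006 tilt [ 0.001 -0.004 -1.   ] F [-0.2 -0.  -0. ] grip mm 59.9 j [-1.33  0.26  1.22 -0.    1.66 -1.16]
```

>>> carry_out --plan '[[60,[28,10,0],[0,0,0]],[60,[28,10,0],[0,0,0]],[60,[28,10,0],[0,0,0]],[60,[28,10,0],[0,0,0]],[60,[28,10,0],[0,0,0]],[60,[28,10,0],[0,0,0]],[60,[28,16,0],[0,0,0]],[60,[28,16,0],[0,0,0]],[60,[28,16,0],[0,0,0]],[60,[28,20,0],[0,0,0]],[60,[28,20,0],[0,0,0]],[60,[28,20,0],[0,0,0]],[60,[28,20,0],[0,0,0]],[60,[28,20,0],[0,0,0]],[60,[28,20,0],[0,0,0]],[60,[28,20,0],[0,0,0]],[60,[28,20,0],[0,0,0]],[60,[0,8,0],[0,0,0]],[60,[0,0,0],[0,0,0]],[60,[0,0,0],[0,0,0]]]'

```text
time_s: 2.6
eef_pos: [588.4, -48.8, 365.0]
ee_rot: [-0.001, 0.766, 0.642, -0.001]
force: [-0.6, -0.3, 0.3]
grip_width: 0.699
```

```bash
python3 -c "
from h import *
c=snap('scene','scene1'); snap('wrist','w1'); snap('top','top1')
k=s2w(0,263.3); print(k); delta([k[0],k[1],192])"
```

```text
[588.06463201 -48.58514125]
t 2.75 tcp [587.9 -49.4 366.4] station [  0.  262.5] xaxis yaw 1.3947 tilt [-0. -0. -1.] F [-0.2 -0.8 -0.4] grip mm 60.0 j [-0.28  0.42  1.   -0.    1.72 -0.11]
delta tool [  0.9  -0.  174.4]
```

View pics/scene1.png

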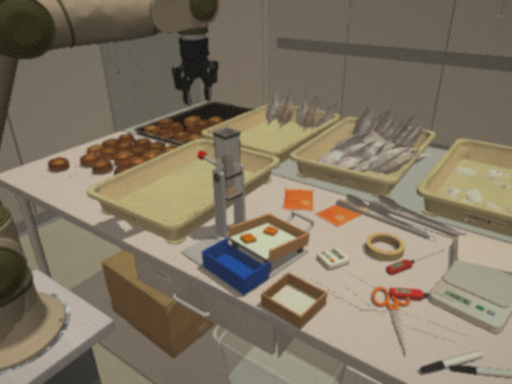

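View pics/w1.png

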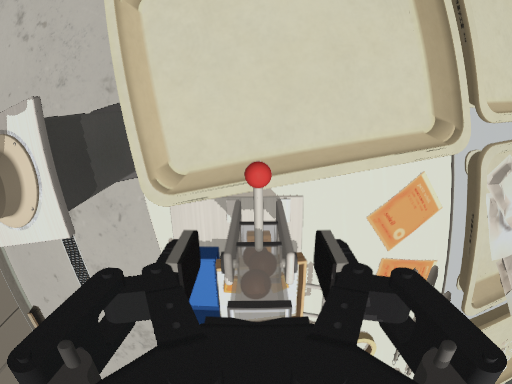

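>>> carry_out --plan '[[60,[1,0,20],[0,0,0]],[60,[0,0,25],[0,0,0]],[60,[0,0,25],[0,0,0]],[60,[0,0,25],[0,0,0]],[60,[0,0,25],[0,0,0]],[60,[0,0,20],[0,0,0]],[60,[0,0,15],[0,0,0]],[60,[0,0,10],[0,0,0]],[60,[0,0,9],[0,0,0]],[60,[0,0,0],[0,0,0]],[60,[0,0,0],[0,0,0]],[60,[0,0,0],[0,0,0]]]'

```text
time_s: 3.75
eef_pos: [589.1, -47.9, 193.4]
ee_rot: [0.001, 0.766, 0.643, 0.001]
force: [0.0, -0.4, 0.4]
grip_width: 0.705
```

```bash
python3 -c "
from h import *
where()
c=snap('scene','scene2'); snap('wrist','w2'); im=c['color'][80:280,130:350]; cv2.imwrite('pics/s2z.png',cv2.resize(im,(660,600)))"
```

```text
t 3.75 tcp [589.1 -47.9 193.4] station [  0.9 264.1] xaxis yaw 1.3966 tilt [ 0.002 -0.    -1.   ] F [ 0.  -0.4  0.4] grip mm 60.2 j [-0.28  0.49  1.35  0.    1.31 -0.11]
```

View pics/s2z.png

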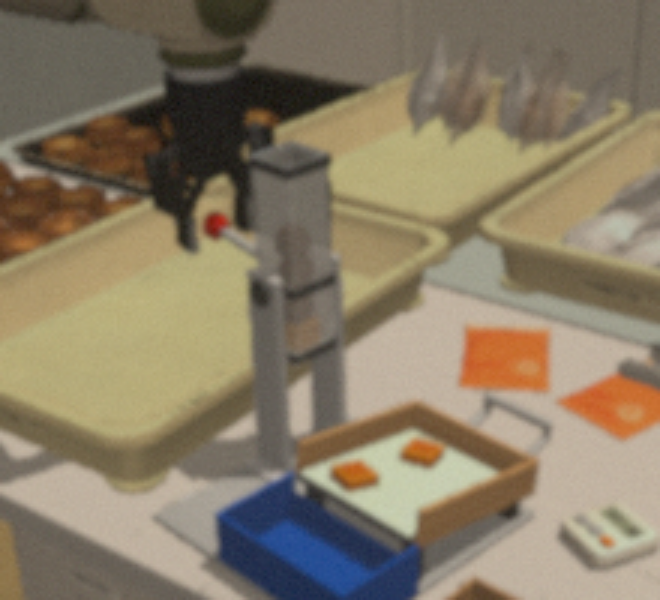

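View pics/w2.png

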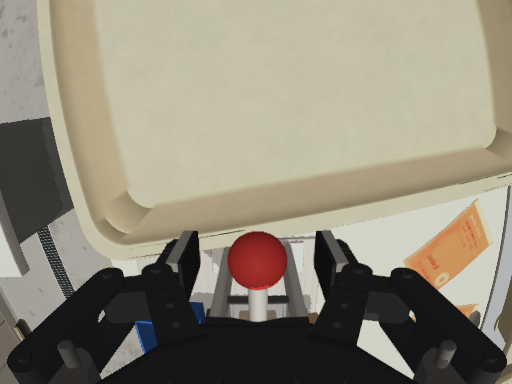

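The red knob sits at (258,260) in the wrist view, between the pads at (190,260) and (328,260). I'll close the grip.

>>> carry_out --plan '[[20,[0,0,0],[0,0,0]],[20,[0,0,0],[0,0,0]],[20,[0,0,0],[0,0,0]],[20,[0,0,0],[0,0,0]],[20,[0,0,0],[0,0,0]],[20,[0,0,0],[0,0,0]]]' --grip_force 40

```text
time_s: 4.35
eef_pos: [589.2, -47.8, 192.8]
ee_rot: [0.001, 0.766, 0.643, 0.001]
force: [4.7, 0.1, 3.6]
grip_width: 0.306
```

```bash
python3 - <<'E'
from h import *
p,M=where()
z0=p[2]
qs=np.linspace(0,2.35,48)
pts=np.array([[150+115*np.cos(.17+q),195+115*np.sin(.17+q)] for q in qs])
d=np.diff(pts,axis=0)
# tool x=station y, tool z = down
print([[round(a),round(-b)] for a,b in d])
cum=np.round(pts-pts[0]); dd=np.diff(cum,axis=0); print([[int(a),int(-b)] for a,b in dd])
E
```

```text
t 4.35 tcp [589.2 -47.8 192.8] station [  1.  264.3] xaxis yaw 1.3969 tilt [ 0.002 -0.    -1.   ] F [4.7 0.1 3.6] grip mm 26.1 j [-0.28  0.49  1.35  0.    1.31 -0.11]
[[-1, -6], [-1, -6], [-2, -6], [-2, -5], [-2, -5], [-2, -5], [-3, -5], [-3, -5], [-3, -5], [-3, -5], [-4, -4], [-4, -4], [-4, -4], [-4, -4], [-4, -4], [-5, -3], [-5, -3], [-5, -3], [-5, -3], [-5, -2], [-5, -2], [-5, -2], [-6, -2], [-6, -1], [-6, -1], [-6, -1], [-6, 0], [-6, 0], [-6, 0], [-6, 0], [-6, 1], [-6, 1], [-6, 1], [-6, 2], [-5, 2], [-5, 2], [-5, 2], [-5, 3], [-5, 3], [-5, 3], [-5, 3], [-4, 4], [-4, 4], [-4, 4], [-4, 4], [-4, 4], [-3, 5]]
[[-1, -6], [-2, -5], [-1, -6], [-2, -5], [-2, -5], [-3, -6], [-3, -5], [-3, -5], [-3, -4], [-3, -5], [-4, -4], [-4, -5], [-4, -4], [-4, -3], [-5, -4], [-4, -3], [-5, -4], [-5, -2], [-5, -3], [-5, -2], [-6, -3], [-5, -1], [-6, -2], [-5, -1], [-6, -1], [-6, -1], [-6, 0], [-5, -1], [-6, 1], [-6, 0], [-5, 1], [-6, 1], [-6, 1], [-5, 2], [-6, 1], [-5, 2], [-5, 3], [-5, 2], [-5, 3], [-5, 3], [-5, 4], [-4, 3], [-5, 4], [-4, 4], [-4, 4], [-3, 5], [-4, 4]]
```

>>> carry_out --plan '[[20,[-1,0,-6],[0,0,0]],[20,[-2,0,-5],[0,0,0]],[20,[-1,0,-6],[0,0,0]],[20,[-2,0,-5],[0,0,0]],[20,[-2,0,-5],[0,0,0]],[20,[-3,0,-6],[0,0,0]],[20,[-3,0,-5],[0,0,0]],[20,[-3,0,-5],[0,0,0]],[20,[-3,0,-4],[0,0,0]],[20,[-3,0,-5],[0,0,0]],[20,[-4,0,-4],[0,0,0]],[20,[-4,0,-5],[0,0,0]],[20,[-4,0,-4],[0,0,0]],[20,[-4,0,-3],[0,0,0]],[20,[-5,0,-4],[0,0,0]],[20,[-4,0,-3],[0,0,0]],[20,[-5,0,-4],[0,0,0]],[20,[-5,0,-2],[0,0,0]],[20,[-5,0,-3],[0,0,0]],[20,[-5,0,-2],[0,0,0]]]'

```text
time_s: 6.02
eef_pos: [578.0, -114.6, 278.2]
ee_rot: [0.001, 0.766, 0.643, 0.001]
force: [10.9, 0.6, -0.6]
grip_width: 0.3
```

```bash
python3 - <<'E'
from h import *
p,M=where()
c=snap('scene','scene3'); im=c['color'][80:280,130:350]; cv2.imwrite('pics/s3z.png',cv2.resize(im,(660,600)))
pts=lambda q:np.array([150+115*np.cos(.17+q),195+115*np.sin(.17+q)])
print(pts(1.0)-pts(0)+[264.3,192.8])
E
```

```text
t 6.02 tcp [ 578.  -114.6  278.2] station [  1.4 196.5] xaxis yaw 1.3971 tilt [ 0.003  0.001 -1.   ] F [10.9  0.6 -0.6] grip mm 25.7 j [-0.4   0.43  1.21  0.    1.5  -0.22]
[195.8251955 279.2303486]
```

View pics/s3z.png

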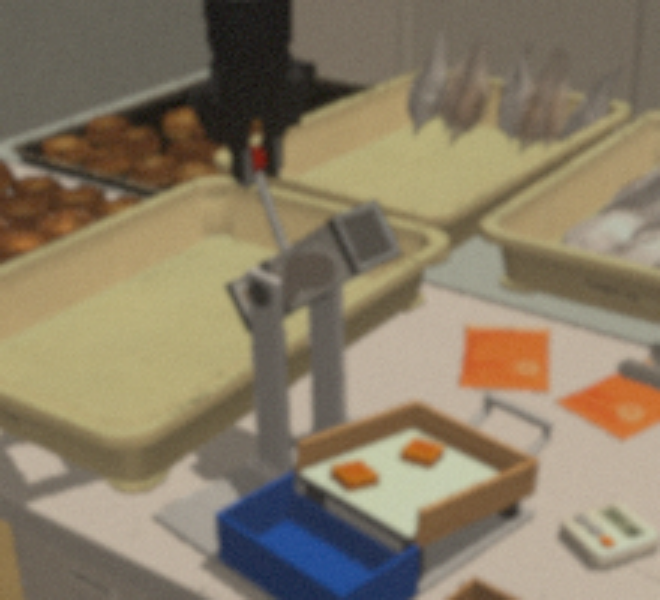

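>>> carry_out --plan '[[20,[-6,1,-3],[0,0,0]],[20,[-5,0,-1],[0,0,0]],[20,[-6,0,-2],[0,0,0]],[20,[-5,0,-1],[0,0,0]],[20,[-6,0,-1],[0,0,0]],[20,[-6,0,-1],[0,0,0]],[20,[-6,0,0],[0,0,0]],[20,[-5,0,-1],[0,0,0]],[20,[-12,0,1],[0,0,0]],[20,[-11,0,2],[0,0,0]],[20,[-11,0,3],[0,0,0]],[20,[-11,0,3],[0,0,0]],[20,[-10,0,5],[0,0,0]],[20,[-10,0,6],[0,0,0]],[20,[-9,0,7],[0,0,0]],[20,[-9,0,8],[0,0,0]],[20,[-7,0,9],[0,0,0]],[20,[-3,0,3],[0,0,0]],[20,[0,0,0],[0,0,0]],[20,[0,0,0],[0,0,0]]]'

```text
time_s: 7.73
eef_pos: [554.0, -250.8, 241.1]
ee_rot: [-0.0, 0.766, 0.643, -0.0]
force: [0.5, 0.5, 0.2]
grip_width: 0.235
```

```bash
python3 - <<'E'
from h import *
p,M=where()
c=snap('scene','scene4'); im=c['color'][80:280,130:350]; cv2.imwrite('pics/s4z.png',cv2.resize(im,(660,600)))
c=snap('top','top4'); im=c['color'][120:290,150:400]; cv2.imwrite('pics/t4z.png',cv2.resize(im,(750,510)))
pts=lambda q:np.array([150+115*np.cos(.17+q),195+115*np.sin(.17+q)])
d=w2s(*p[:2])[1]-(264.3-263.3)-150, p[2]-192.8+214.5-195
print('q',np.arctan2(d[1],d[0])-.17,np.hypot(*d))
E
```

```text
t 7.73 tcp [ 554.  -250.8  241.1] station [ 1.1 58.2] xaxis yaw 1.3968 tilt [-0. -0. -1.] F [0.5 0.5 0.2] grip mm 20.1 j [-0.62  0.49  1.21 -0.    1.44 -0.44]
q 2.3403253631513317 114.94755470113483
```

View pics/s4z.png

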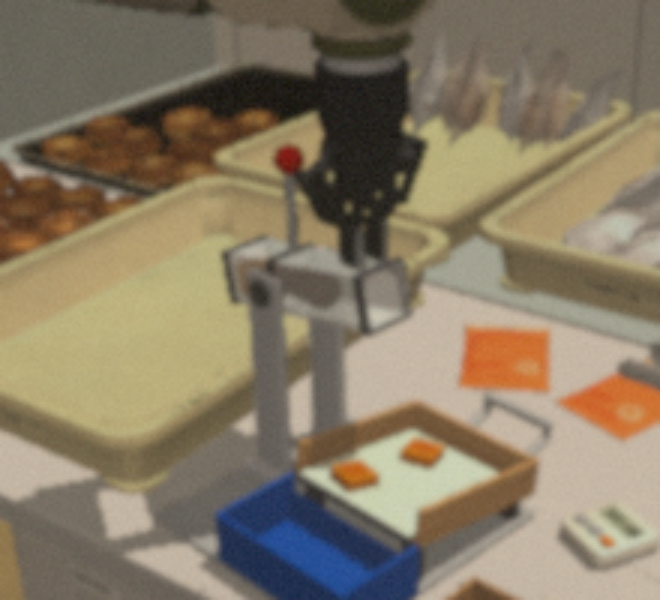

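View pics/t4z.png

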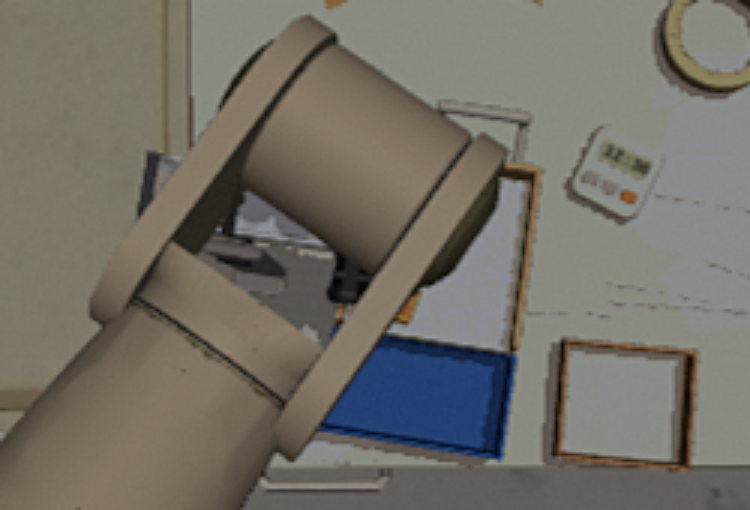

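The grip slackened partway. The knob now stands upright at scene (226,133), with the tube near level and the empty fingers past it. I'll measure the knob and grip it again.

```bash
python3 - <<'E'
from h import *
c=dict(np.load('pics/scene4.npz')); p=cloud(c); im=c['color']
hsv=cv2.cvtColor(im,cv2.COLOR_BGR2HSV).astype(int); H,S=hsv[...,0],hsv[...,1]
v,u=np.mgrid[:384,:512]
m=((H<8)|(H>172))&(S>130)&(abs(u-226)<12)&(abs(v-133)<12)
q=p[m]; q=q[~np.isnan(q[:,0])]; q=q[np.linalg.norm(q-np.median(q,0),axis=1)<25]
cam=np.array(c['cam_to_world'])[:3,3]; f=np.median(q,0); ray=(f-cam)/np.linalg.norm(f-cam)
k=f+ray*10; s=w2s(*k[:2]); print(m.sum(),k.round(1),'station',s.round(1)); print('q',np.arctan2(k[2]-195,s[1]-150)-.17,np.hypot(k[2]-195,s[1]-150))
where()
E
```

```text
55 [ 569.3 -158.3  311.2] station [  0.3 152. ]
q 1.3832932024047022 116.23031562173551
t 7.83 tcp [ 554.3 -250.6  241.7] station [ 1.3 58.5] xaxis yaw 1.3972 tilt [ 0.    -0.001 -1.   ] F [-0.1  0.4  0.3] grip mm 20.3 j [-0.62  0.49  1.21 -0.    1.44 -0.44]
```

>>> carry_out --plan '[[60,[0,0,-27],[0,0,0]],[60,[0,0,-27],[0,0,0]],[60,[0,0,-27],[0,0,0]],[60,[0,0,-27],[0,0,0]],[60,[24,-1,0],[0,0,0]],[60,[24,0,0],[0,0,0]],[60,[24,0,0],[0,0,0]],[60,[22,0,0],[0,0,0]],[60,[0,0,0],[0,0,0]],[60,[0,0,20],[0,0,0]],[60,[0,0,20],[0,0,0]],[60,[0,0,15],[0,0,0]],[60,[0,0,7],[0,0,0]],[60,[0,0,0],[0,0,0]]]'

```text
time_s: 9.0
eef_pos: [569.0, -158.1, 286.1]
ee_rot: [-0.001, 0.766, 0.643, -0.001]
force: [-0.1, 0.4, -0.4]
grip_width: 0.705
```

```bash
python3 - <<'E'
from h import *
k=s2w(0.5,152.5)
delta([k[0],k[1],287])
c=snap('wrist','w5'); c=snap('scene','scene5'); im=c['color'][80:280,130:350]; cv2.imwrite('pics/s5z.png',cv2.resize(im,(660,600)))
E
```

```text
t 9.0 tcp [ 569.  -158.1  286.1] station [ -0.  152.2] xaxis yaw 1.3969 tilt [-0.002  0.001 -1.   ] F [-0.1  0.4 -0.4] grip mm 60.2 j [-0.47  0.43  1.19 -0.    1.52 -0.3 ]
delta tool [ 0.3  0.5 -0.9]
```

View pics/w5.png

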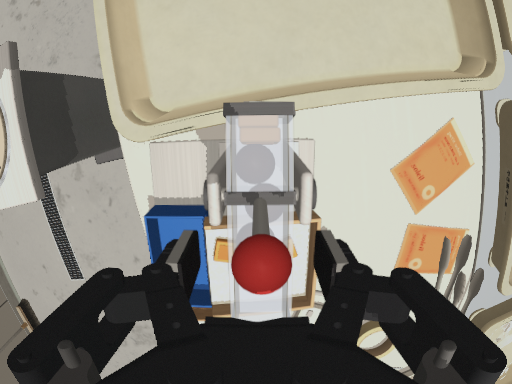

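View pics/s5z.png

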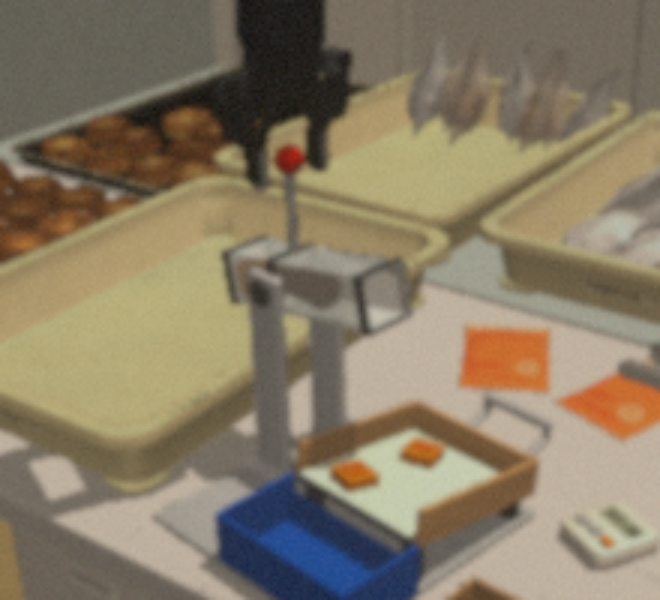

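>>> carry_out --plan '[[18,[0,0,0],[0,0,0]],[18,[0,0,0],[0,0,0]],[18,[0,0,0],[0,0,0]],[18,[0,0,0],[0,0,0]],[18,[0,0,0],[0,0,0]],[18,[-11,0,0],[0,0,0]],[18,[-11,0,2],[0,0,0]],[18,[-11,0,2],[0,0,0]],[18,[-11,0,4],[0,0,0]],[18,[-10,0,5],[0,0,0]],[18,[-10,0,6],[0,0,0]],[18,[-10,0,6],[0,0,0]],[18,[-8,0,8],[0,0,0]],[18,[-8,0,8],[0,0,0]],[18,[-5,0,6],[0,0,0]],[18,[0,0,0],[0,0,0]],[18,[0,0,0],[0,0,0]],[18,[0,0,0],[0,0,0]],[18,[0,0,0],[0,0,0]],[18,[0,0,0],[0,0,0]]]' --grip_force 60

```text
time_s: 10.77
eef_pos: [553.1, -251.3, 240.7]
ee_rot: [0.0, 0.766, 0.643, 0.0]
force: [0.2, 0.4, -0.0]
grip_width: 0.211
```

```bash
python3 - <<'E'
from h import *
where()
c=snap('wrist','w6'); c=snap('scene','scene6'); im=c['color'][80:280,130:350]; cv2.imwrite('pics/s6z.png',cv2.resize(im,(660,600)))
E
```

```text
t 10.77 tcp [ 553.1 -251.3  240.7] station [ 0.3 57.6] xaxis yaw 1.3974 tilt [ 0.001 -0.    -1.   ] F [ 0.2  0.4 -0. ] grip mm 18.0 j [-0.62  0.49  1.21  0.    1.44 -0.45]
```

View pics/w6.png

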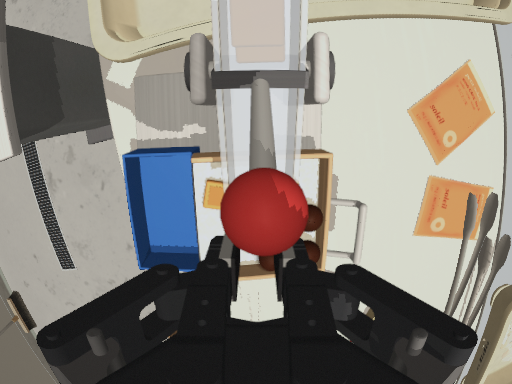

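View pics/s6z.png

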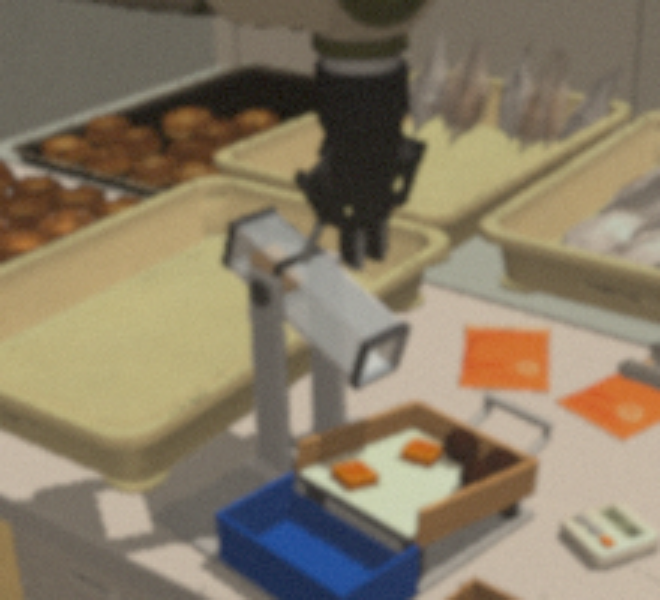

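The balls are out: three dark ones lie at the rear of the board, around scene (290,233). The knob slipped again at about 1.9 rad and the squares are still in the tube. I'll locate the knob with the wrist depth and check how deep the pinch should be.

```bash
cat >> h.py <<'E'
def wcloud(c,p,M):
    z=c['range_z'].astype(float); v,u=np.mgrid[:z.shape[0],:z.shape[1]]
    a=(u-float(c['cx']))/float(c['fx']); b=(v-float(c['cy']))/float(c['fy']); r=np.hypot(a,b)+1e-9
    t=np.tan(np.minimum(r,1.5)); x=a/r*t*z; y=b/r*t*z
    P=np.stack([x,-y,-z,np.ones_like(z)],-1)@np.array(c['tool_from_camera']).T
    P=P[...,:3]; P[z==0]=np.nan
    return P@M.T+p, P
def sphere(q,R):
    from scipy.optimize import least_squares
    f=lambda c:np.linalg.norm(q-c,axis=1)-R
    c0=q.mean(0)-[0,0,R*.5]; s=least_squares(f,c0,loss='soft_l1'); return s.x,np.std(s.fun)
def wknob(name):
    p,M=where(); c=snap('wrist',name); W,T=wcloud(c,p,M)
    hsv=cv2.cvtColor(c['color'],cv2.COLOR_BGR2HSV).astype(int); H,S=hsv[...,0],hsv[...,1]
    m=((H<6)|(H>174))&(S>170); n,l,st,_=cv2.connectedComponentsWithStats(m.astype(np.uint8)); i=1+np.argmax(st[1:,4]); m=l==i
    q=W[m]; q=q[~np.isnan(q[:,0])]; k,e=sphere(q,14)
    s=w2s(*k[:2]); print('knob',st[i],k.round(1),'fit',round(e,2),'station',s.round(1),'q',np.arctan2(k[2]-195,s[1]-150)-.17,'r',np.hypot(k[2]-195,s[1]-150),'in tool',(M.T@(k-p)).round(1)); return k
E
python3 - <<'E'
from h import *
k=wknob('w7'); 
c=dict(np.load('pics/w7.npz')); print(c['tool_from_camera'].round(3).tolist(),c['fx'],c['cx'],c['cy'])
# test on w2 pose
p=np.array([589.1,-47.9,193.4])
M=where()[1]; c=dict(np.load('pics/w2.npz')); W,T=wcloud(c,p,M)
m=np.zeros((384,512),bool); m[240:280,240:275]=1
q=W[m]; q=q[~np.isnan(q[:,0])]; kk,e=sphere(q,14); print('w2',kk,e,w2s(*kk[:2]))
c=dict(np.load('pics/w5.npz')); p=np.array([569,-158.1,286.1]);W,T=wcloud(c,p,M)
m=np.zeros((384,512),bool); m[245:285,245:280]=1
q=W[m]; q=q[~np.isnan(q[:,0])]; kk,e=sphere(q,14); print('w5',kk,e,w2s(*kk[:2]))
# pads
for r,cc in [((235,290),(178,195)),((235,290),(318,335))]:
    t=T[r[0]:r[1],cc[0]:cc[1]].reshape(-1,3); t=t[~np.isnan(t[:,0])]; t=t[t[:,2]>-80]; t=t[t[:,2]<30]; print(len(t),np.percentile(t,[1,50,99],axis=0).round(0).tolist())
E
```

```text
t 10.87 tcp [ 553.1 -251.4  240.6] station [ 0.2 57.5] xaxis yaw 1.3973 tilt [ 0. -0. -1.] F [ 0.6 -0.1 -0.3] grip mm 17.7 j [-0.62  0.49  1.21  0.    1.44 -0.45]
knob [ 221  168   88   89 5991] [ 561.  -215.3  295.3] fit 17.62 station [ 1.9 94.4] q 1.907066471606924 r 114.70554350542093 in tool [ 36.9   1.6 -54.8]
[[-0.001, 0.961, 0.275, 69.115], [1.0, 0.001, 0.001, -0.581], [0.0, 0.275, -0.961, -143.052], [0.0, 0.0, 0.0, 1.0]] 297.3186396354542 256.5670084885225 189.99035588679232
t 10.92 tcp [ 553.  -251.4  240.5] station [ 0.2 57.5] xaxis yaw 1.3972 tilt [ 0. -0. -1.] F [-0.1 -0.  -0. ] grip mm 17.8 j [-0.62  0.49  1.21  0.    1.44 -0.45]
w2 [588.50793292 -47.43836146 214.9670105 ] 0.5430175813404832 [2.40484746e-01 2.64505731e+02]
w5 [ 570.19624501 -158.12333358  310.3279687 ] 0.5625796963497086 [  1.14308104 152.31987476]
917 [[-10.0, -37.0, -69.0], [6.0, -31.0, -31.0], [17.0, -24.0, -16.0]]
910 [[-11.0, 23.0, -68.0], [5.0, 29.0, -30.0], [16.0, 35.0, -14.0]]
```

>>> carry_out --plan '[[18,[0,0,-28],[0,0,0]],[60,[0,0,-28],[0,0,0]],[60,[0,0,-29],[0,0,0]],[60,[19,1,0],[0,0,0]],[60,[18,0,0],[0,0,0]],[60,[0,0,0],[0,0,0]],[60,[0,0,20],[0,0,0]],[60,[0,0,20],[0,0,0]],[60,[0,0,13],[0,0,0]],[60,[0,0,0],[0,0,0]],[60,[0,0,0],[0,0,0]],[18,[0,0,0],[0,0,0]],[18,[0,0,0],[0,0,0]],[18,[0,0,0],[0,0,0]],[18,[0,0,0],[0,0,0]],[18,[0,0,0],[0,0,0]],[18,[0,0,0],[0,0,0]]]' --grip_force 80

```text
time_s: 12.33
eef_pos: [561.6, -215.9, 273.8]
ee_rot: [0.003, 0.766, 0.643, 0.001]
force: [6.5, -1.3, 2.6]
grip_width: 0.289
```

```bash
python3 - <<'E'
from h import *
wknob('w8')
q0=1.907; pts=np.array([[150+115*np.cos(.17+q),195+115*np.sin(.17+q)] for q in np.linspace(q0,2.35,10)])
cum=np.round(pts-pts[0]); print(np.diff(cum,axis=0).tolist())
E
```

```text
t 12.33 tcp [ 561.6 -215.9  273.8] station [ 2.6 93.9] xaxis yaw 1.3969 tilt [ 0.005 -0.002 -1.   ] F [ 6.5 -1.3  2.6] grip mm 24.7 j [-0.56  0.46  1.18  0.    1.5  -0.39]
knob [ 229  232   56   58 2664] [ 561.  -215.4  295.2] fit 11.51 station [ 1.8 94.3] q 1.9077681725811555 r 114.6649826385448 in tool [  0.4  -0.6 -21.4]
[[-5.0, -3.0], [-5.0, -3.0], [-4.0, -3.0], [-5.0, -4.0], [-4.0, -4.0], [-4.0, -4.0], [-4.0, -4.0], [-3.0, -4.0], [-4.0, -5.0]]
```

View pics/w8.png

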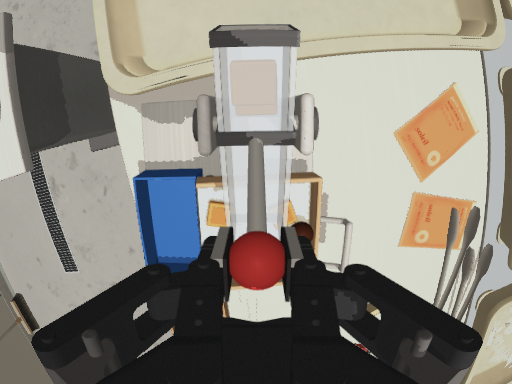

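>>> carry_out --plan '[[15,[-5,0,3],[0,0,0]],[15,[-5,0,3],[0,0,0]],[15,[-4,0,3],[0,0,0]],[15,[-5,0,4],[0,0,0]],[15,[-4,0,4],[0,0,0]],[15,[-4,0,4],[0,0,0]],[15,[0,0,0],[0,0,0]]]'

```text
time_s: 12.97
eef_pos: [556.8, -244.8, 254.1]
ee_rot: [0.005, 0.766, 0.642, 0.001]
force: [5.5, -9.1, 9.1]
grip_width: 0.29
```

```bash
python3 - <<'E'
from h import *
wknob('w9')
E
```

```text
t 12.97 tcp [ 556.8 -244.8  254.1] station [ 2.8 64.6] xaxis yaw 1.395 tilt [ 0.007 -0.007 -1.   ] F [ 5.5 -9.1  9.1] grip mm 24.8 j [-0.61  0.48  1.19 -0.    1.46 -0.43]
knob [ 228  223   59   59 2811] [ 557.1 -239.1  277. ] fit 6.31 station [ 2.1 70.3] q 2.1721037138979646 r 114.34472100110617 in tool [  5.5  -0.6 -22.9]
```

The ball has slid 5 mm along the pads. I'll recentre the grip and then finish the arc slowly.

>>> carry_out --plan '[[45,[0,0,0],[0,0,0]],[45,[0,0,0],[0,0,0]],[45,[6,0,1],[0,0,0]],[45,[0,0,0],[0,0,0]],[15,[0,0,0],[0,0,0]],[15,[0,0,0],[0,0,0]],[15,[0,0,0],[0,0,0]],[15,[0,0,0],[0,0,0]],[15,[0,0,0],[0,0,0]],[15,[-4,0,4],[0,0,0]],[15,[-3,0,4],[0,0,0]],[15,[-4,0,4],[0,0,0]],[15,[-3,0,4],[0,0,0]],[15,[0,0,0],[0,0,0]],[15,[0,0,0],[0,0,0]]]'

```text
time_s: 14.27
eef_pos: [555.7, -251.2, 235.4]
ee_rot: [0.003, 0.766, 0.642, 0.001]
force: [10.2, -7.0, 3.1]
grip_width: 0.293
```

```bash
python3 - <<'E'
from h import *
wknob('w10')
c=snap('scene','scene10'); im=c['color'][80:280,130:350]; cv2.imwrite('pics/s10z.png',cv2.resize(im,(660,600)))
E
```

```text
t 14.27 tcp [ 555.7 -251.2  235.4] station [ 2.8 58.1] xaxis yaw 1.3951 tilt [ 0.005 -0.004 -1.   ] F [10.2 -7.   3.1] grip mm 25.0 j [-0.62  0.5   1.22  0.    1.42 -0.44]
knob [ 228  238   59   60 2893] [ 555.1 -250.8  263.2] fit 0.47 station [ 2.2 58.4] q 2.331696706065088 r 114.17510434425981 in tool [  0.2  -0.5 -27.7]
```

View pics/s10z.png

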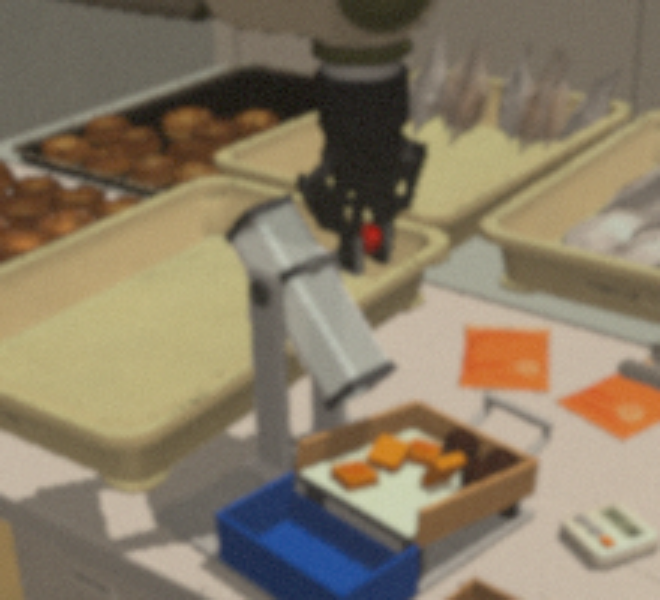

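View pics/w10.png

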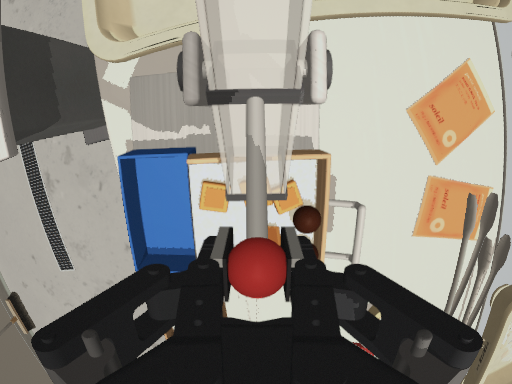

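All four squares and the three balls are now on the board. The tube is at about 2.33 rad and looks empty. I'll regrip 5 mm higher on the tool and swing the tube back in stages.

```bash
cat >> h.py <<'E'
def arc(q0,q1,n):
    pts=np.array([[150+115*np.cos(.17+q),195+115*np.sin(.17+q)] for q in np.linspace(q0,q1,n+1)])
    d=np.diff(np.round(pts-pts[0]),axis=0); print([[int(a),0,int(-b)] for a,b in d])
E
python3 -c "
from h import *
arc(2.332,1.582,15)"
```

```text
[[4, 0, -5], [3, 0, -4], [4, 0, -4], [4, 0, -4], [5, 0, -4], [4, 0, -3], [5, 0, -3], [5, 0, -4], [5, 0, -2], [5, 0, -3], [5, 0, -2], [6, 0, -2], [5, 0, -2], [6, 0, -1], [6, 0, -1]]
```

>>> carry_out --plan '[[45,[0,0,0],[0,0,0]],[45,[0,-1,-4],[0,0,0]],[45,[0,0,0],[0,0,0]],[15,[0,0,0],[0,0,0]],[15,[0,0,0],[0,0,0]],[15,[0,0,0],[0,0,0]],[15,[0,0,0],[0,0,0]],[15,[4,0,-5],[0,0,0]],[15,[3,0,-4],[0,0,0]],[15,[4,0,-4],[0,0,0]],[15,[4,0,-4],[0,0,0]],[15,[5,0,-4],[0,0,0]],[15,[4,0,-3],[0,0,0]],[15,[0,0,0],[0,0,0]]]' --grip_force 90

```text
time_s: 15.53
eef_pos: [559.6, -228.2, 265.4]
ee_rot: [0.006, 0.766, 0.643, 0.001]
force: [10.5, -10.5, 9.8]
grip_width: 0.289
```

```bash
python3 - <<'E'
from h import *
wknob('w11')
E
```

```text
t 15.53 tcp [ 559.6 -228.2  265.4] station [ 2.7 81.4] xaxis yaw 1.3964 tilt [ 0.009 -0.008 -1.   ] F [ 10.5 -10.5   9.8] grip mm 24.7 j [-0.58  0.47  1.19 -0.    1.47 -0.41]
knob [ 229  229   57   59 2760] [ 559.3 -225.5  288.7] fit 0.51 station [ 2.  84.1] q 2.0137130311686535 r 114.55376152749176 in tool [  2.5  -0.5 -23.3]
```

>>> carry_out --plan '[[15,[5,0,-3],[0,0,0]],[15,[5,0,-4],[0,0,0]],[15,[5,0,-2],[0,0,0]],[15,[5,0,-3],[0,0,0]],[15,[5,0,-2],[0,0,0]],[15,[6,0,-2],[0,0,0]],[15,[5,0,-2],[0,0,0]],[15,[6,0,-1],[0,0,0]],[15,[6,0,-1],[0,0,0]],[15,[0,0,0],[0,0,0]]]'

```text
time_s: 16.42
eef_pos: [567.8, -178.7, 283.1]
ee_rot: [0.003, 0.766, 0.643, 0.002]
force: [13.0, -2.6, 1.5]
grip_width: 0.288
```

```bash
python3 - <<'E'
from h import *
wknob('w12')
arc(1.57,0,32)
E
```

```text
t 16.42 tcp [ 567.8 -178.7  283.1] station [  2.3 131.6] xaxis yaw 1.3964 tilt [ 0.007 -0.002 -1.   ] F [13.  -2.6  1.5] grip mm 24.6 j [-0.5   0.44  1.18  0.    1.51 -0.33]
knob [ 230  249   55   58 2584] [ 565.9 -185.8  307.2] fit 2.17 station [  1.6 124.3] q 1.6259186012531954 r 115.07080068788561 in tool [ -7.3  -0.5 -24. ]
[[6, 0, -1], [5, 0, 0], [6, 0, -1], [5, 0, 0], [6, 0, 1], [6, 0, 0], [5, 0, 1], [6, 0, 1], [5, 0, 2], [6, 0, 1], [5, 0, 2], [5, 0, 2], [5, 0, 3], [5, 0, 2], [5, 0, 3], [5, 0, 3], [4, 0, 4], [5, 0, 3], [4, 0, 4], [4, 0, 4], [4, 0, 4], [3, 0, 5], [4, 0, 4], [3, 0, 5], [3, 0, 5], [2, 0, 5], [3, 0, 5], [2, 0, 5], [2, 0, 5], [1, 0, 6], [2, 0, 5], [1, 0, 6]]
```

The ball is lagging in the pads again, so I'll recentre every 0.4 rad or so.

>>> carry_out --plan '[[45,[0,0,0],[0,0,0]],[45,[0,0,0],[0,0,0]],[45,[-8,1,0],[0,0,0]],[45,[0,0,0],[0,0,0]],[10,[0,0,0],[0,0,0]],[10,[0,0,0],[0,0,0]],[10,[0,0,0],[0,0,0]],[10,[0,0,0],[0,0,0]],[10,[0,0,0],[0,0,0]],[10,[4,0,-1],[0,0,0]],[10,[5,0,-1],[0,0,0]],[10,[5,0,0],[0,0,0]],[10,[5,0,0],[0,0,0]],[10,[6,0,0],[0,0,0]],[10,[5,0,0],[0,0,0]],[10,[6,0,0],[0,0,0]],[10,[6,0,1],[0,0,0]],[10,[5,0,1],[0,0,0]],[10,[0,0,0],[0,0,0]]]' --grip_force 110

```text
time_s: 18.05
eef_pos: [574.2, -140.3, 284.8]
ee_rot: [0.002, 0.766, 0.642, 0.001]
force: [0.7, 0.7, 12.9]
grip_width: 0.285
```

```bash
python3 - <<'E'
from h import *
wknob('w13')
E
```

```text
t 18.05 tcp [ 574.2 -140.3  284.8] station [  2.1 170.6] xaxis yaw 1.3952 tilt [ 0.005 -0.002 -1.   ] F [ 0.7  0.7 12.9] grip mm 24.4 j [-0.44  0.43  1.19  0.    1.51 -0.26]
knob [ 230  249   55   58 2600] [ 572.2 -146.9  309.7] fit 0.5 station [  1.2 163.8] q 1.281307420274279 r 115.53387601989007 in tool [ -6.8  -0.7 -24.9]
```

```bash
python3 - <<'E'
from h import *
arc(1.281,0.88,9); arc(.9,.5,9)
E
```

```text
[[5, 0, 1], [5, 0, 1], [5, 0, 1], [5, 0, 1], [5, 0, 2], [5, 0, 2], [4, 0, 2], [5, 0, 2], [4, 0, 2]]
[[4, 0, 3], [5, 0, 2], [4, 0, 3], [4, 0, 3], [4, 0, 4], [4, 0, 3], [3, 0, 4], [4, 0, 4], [3, 0, 3]]
```

>>> carry_out --plan '[[45,[0,0,0],[0,0,0]],[45,[0,0,0],[0,0,0]],[45,[-8,-1,2],[0,0,0]],[45,[0,0,0],[0,0,0]],[10,[0,0,0],[0,0,0]],[10,[0,0,0],[0,0,0]],[10,[0,0,0],[0,0,0]],[10,[0,0,0],[0,0,0]],[10,[0,0,0],[0,0,0]],[10,[5,0,1],[0,0,0]],[10,[5,0,1],[0,0,0]],[10,[5,0,1],[0,0,0]],[10,[5,0,1],[0,0,0]],[10,[5,0,2],[0,0,0]],[10,[5,0,2],[0,0,0]],[10,[4,0,2],[0,0,0]],[10,[5,0,2],[0,0,0]],[10,[4,0,2],[0,0,0]],[10,[0,0,0],[0,0,0]]]'

```text
time_s: 19.68
eef_pos: [579.7, -106.0, 267.4]
ee_rot: [0.002, 0.766, 0.643, 0.001]
force: [5.3, 0.4, 4.2]
grip_width: 0.28
```

```bash
python3 - <<'E'
from h import *
wknob('w14')
E
```

```text
t 19.68 tcp [ 579.7 -106.   267.4] station [  1.6 205.3] xaxis yaw 1.3968 tilt [ 0.004 -0.002 -1.   ] F [5.3 0.4 4.2] grip mm 23.9 j [-0.38  0.43  1.23 -0.    1.47 -0.21]
knob [ 228  233   58   61 2920] [ 579.4 -103.1  295.4] fit 0.51 station [  0.8 208.1] q 0.875726431483259 r 115.99208540113865 in tool [  2.8  -0.6 -28. ]
```

>>> carry_out --plan '[[45,[0,0,0],[0,0,0]],[45,[0,0,0],[0,0,0]],[45,[3,-1,-4],[0,0,0]],[45,[0,0,0],[0,0,0]],[10,[0,0,0],[0,0,0]],[10,[0,0,0],[0,0,0]],[10,[0,0,0],[0,0,0]],[10,[0,0,0],[0,0,0]],[10,[4,0,3],[0,0,0]],[10,[5,0,2],[0,0,0]],[10,[4,0,3],[0,0,0]],[10,[4,0,3],[0,0,0]],[10,[4,0,4],[0,0,0]],[10,[4,0,4],[0,0,0]],[10,[3,0,4],[0,0,0]],[10,[4,0,4],[0,0,0]],[10,[3,0,4],[0,0,0]],[10,[0,0,0],[0,0,0]]]'

```text
time_s: 21.23
eef_pos: [586.1, -66.7, 240.6]
ee_rot: [0.002, 0.766, 0.643, 0.003]
force: [9.6, 12.3, 9.1]
grip_width: 0.28
```

```bash
python3 - <<'E'
from h import *
wknob('w15')
arc(.47,0,10)
E
```

```text
t 21.23 tcp [586.1 -66.7 240.6] station [  1.2 245.1] xaxis yaw 1.3971 tilt [ 0.007  0.002 -1.   ] F [ 9.6 12.3  9.1] grip mm 23.9 j [-0.31  0.45  1.28  0.    1.41 -0.14]
knob [ 229  242   56   59 2721] [584.9 -69.8 266.2] fit 0.47 station [  0.5 241.8] q 0.4896037966380774 r 116.20481891358864 in tool [ -3.2  -0.5 -25.6]
[[3, 0, 4], [3, 0, 5], [3, 0, 5], [2, 0, 4], [2, 0, 5], [2, 0, 5], [2, 0, 5], [2, 0, 6], [1, 0, 5], [1, 0, 5]]
```

>>> carry_out --plan '[[45,[0,0,0],[0,0,0]],[45,[0,0,0],[0,0,0]],[45,[-4,0,-3],[0,0,0]],[45,[0,0,0],[0,0,0]],[10,[0,0,0],[0,0,0]],[10,[0,0,0],[0,0,0]],[10,[0,0,0],[0,0,0]],[10,[0,0,0],[0,0,0]],[10,[3,0,5],[0,0,0]],[10,[3,0,5],[0,0,0]],[10,[2,0,5],[0,0,0]],[10,[2,0,5],[0,0,0]],[10,[2,0,5],[0,0,0]],[10,[2,0,5],[0,0,0]],[10,[2,0,5],[0,0,0]],[10,[2,0,6],[0,0,0]],[10,[1,0,5],[0,0,0]],[10,[1,0,5],[0,0,0]],[10,[0,0,2],[0,0,0]],[10,[0,0,0],[0,0,0]]]'

```text
time_s: 22.95
eef_pos: [586.4, -68.7, 194.2]
ee_rot: [0.012, 0.768, 0.64, -0.009]
force: [-21.2, -74.9, 24.4]
grip_width: 0.115
```

```bash
python3 - <<'E'
from h import *
wknob('w16')
E
```

```text
t 22.95 tcp [586.4 -68.7 194.2] station [  1.8 243.2] xaxis yaw 1.3902 tilt [ 0.002 -0.03  -1.   ] F [-21.2 -74.9  24.4] grip mm 9.9 j [-0.3   0.48  1.35 -0.03  1.3  -0.11]
knob [ 224  189   62   62 3011] [588.6 -47.2 214.7] fit 0.45 station [  0.3 264.7] q 0.0002637588540405633 r 116.39269697179967 in tool [ 20.9  -1.5 -21.1]
```

The knob is back at q≈0. The fingers have squeezed past it onto the arm, with about 75 N sideways, so I'll relax and lift off.

>>> carry_out --plan '[[10,[-5,0,0],[0,0,0]],[10,[-5,0,0],[0,0,0]],[10,[-5,0,0],[0,0,0]],[10,[-3,0,0],[0,0,0]],[10,[0,0,0],[0,0,0]]]' --grip_force 40

```text
time_s: 23.42
eef_pos: [585.2, -71.6, 190.5]
ee_rot: [0.002, 0.766, 0.643, 0.002]
force: [7.1, -4.2, 2.4]
grip_width: 0.121
```

```bash
python3 - <<'E'
from h import *
wknob('w17')
E
```

```text
t 23.42 tcp [585.2 -71.6 190.5] station [  1.1 240.1] xaxis yaw 1.3956 tilt [ 0.005 -0.002 -1.   ] F [ 7.1 -4.2  2.4] grip mm 10.3 j [-0.32  0.48  1.36  0.    1.29 -0.15]
knob [ 225  183   64   64 3210] [588.6 -47.3 214.9] fit 0.46 station [  0.3 264.7] q 0.001645405596177013 r 116.39164746672368 in tool [ 24.5  -0.7 -24.4]
```

View pics/w17.png

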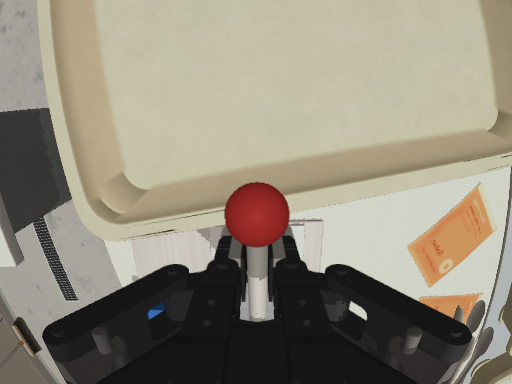

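>>> carry_out --plan '[[45,[0,0,0],[0,0,0]],[45,[0,0,0],[0,0,0]],[45,[0,0,0],[0,0,0]],[45,[0,0,-10],[0,0,0]],[45,[0,0,-25],[0,0,0]],[45,[0,0,-25],[0,0,0]],[45,[0,0,-25],[0,0,0]],[45,[0,0,-25],[0,0,0]],[45,[0,0,-25],[0,0,0]],[45,[0,0,-25],[0,0,0]],[45,[0,0,-25],[0,0,0]],[45,[0,0,0],[0,0,0]],[45,[0,0,0],[0,0,0]]]'

```text
time_s: 24.55
eef_pos: [583.8, -70.1, 375.7]
ee_rot: [0.001, 0.766, 0.643, 0.001]
force: [-0.1, 0.4, -0.7]
grip_width: 0.527
```

```bash
python3 - <<'E'
from h import *
wknob('w18')
delta([661,-347.6,200])
E
```

```text
t 24.55 tcp [583.8 -70.1 375.7] station [ -0.5 241.3] xaxis yaw 1.397 tilt [ 0.002 -0.001 -1.   ] F [-0.1  0.4 -0.7] grip mm 45.0 j [-0.32  0.42  0.99  0.    1.74 -0.14]
knob [246 139  25  26 508] [588.5 -47.7 215. ] fit 0.53 station [2.000e-01 2.642e+02] q 0.003367201817533555 r 115.95825867201138 in tool [ 22.9   0.3 160.7]
t 24.6 tcp [583.6 -70.1 374.2] station [ -0.7 241.3] xaxis yaw 1.397 tilt [-0.  0. -1.] F [-1.   1.6 -0.8] grip mm 45.4 j [-0.32  0.42  0.99 -0.    1.74 -0.14]
delta tool [-259.9  124.2  174.2]
```

>>> carry_out --plan '[[45,[-26,12,0],[0,0,0]],[45,[-26,13,0],[0,0,0]],[45,[-26,12,0],[0,0,0]],[45,[-26,13,0],[0,0,0]],[45,[-26,12,0],[0,0,0]],[45,[-26,13,0],[0,0,0]],[45,[-26,12,0],[0,0,0]],[45,[-26,13,0],[0,0,0]],[45,[-26,12,0],[0,0,0]],[45,[-26,12,0],[0,0,0]],[45,[0,0,25],[0,0,0]],[45,[0,0,25],[0,0,0]],[45,[0,0,25],[0,0,0]],[45,[0,0,25],[0,0,0]],[45,[0,0,25],[0,0,0]],[45,[0,0,25],[0,0,0]],[45,[0,0,0],[0,0,0]],[45,[0,0,0],[0,0,0]]]'

```text
time_s: 26.1
eef_pos: [646.3, -340.1, 212.6]
ee_rot: [0.004, 0.766, 0.643, 0.002]
force: [-0.4, -0.2, 0.0]
grip_width: 0.526
```

```bash
python3 - <<'E'
from h import *
p,M=where(); c=snap('wrist','w19'); W,T=wcloud(c,p,M)
s=snap('scene','scene19'); im=s['color'][130:310,170:390]; cv2.imwrite('pics/s19z.png',cv2.resize(im,(733,600)))
sx=(W[...,0]-O[0])*RS[0,0]+(W[...,1]-O[1])*RS[1,0]; sy=(W[...,0]-O[0])*RS[0,1]+(W[...,1]-O[1])*RS[1,1]
m=(W[...,2]>68)&(W[...,2]<85)&(sx>100)&(sx<140)&(sy>-80)&(sy<40)
v,u=np.where(m); print(m.sum(), 'px',u.mean(),v.mean(),'sx',np.percentile(sx[m],[2,50,98]),'sy',np.percentile(sy[m],[2,50,98]),'z',np.percentile(W[...,2][m],[2,50,98]))
E
```

```text
t 26.1 tcp [ 646.3 -340.1  212.6] station [107.3 -13.9] xaxis yaw 1.3969 tilt [ 0.007 -0.003 -1.   ] F [-0.4 -0.2  0. ] grip mm 44.9 j [-0.64  0.82  0.74  0.    1.58 -0.47]
763 px 271.4967234600262 180.53342070773263 sx [117.57313927 121.96353425 126.76326862] sy [-53.11221541 -15.40341538  20.24681764] z [74.81474228 77.66273713 79.48086105]
```

View pics/w19.png

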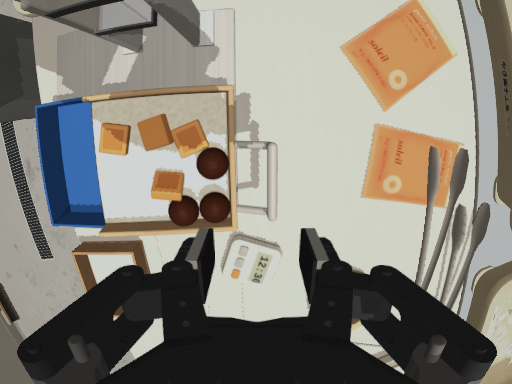

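View pics/s19z.png

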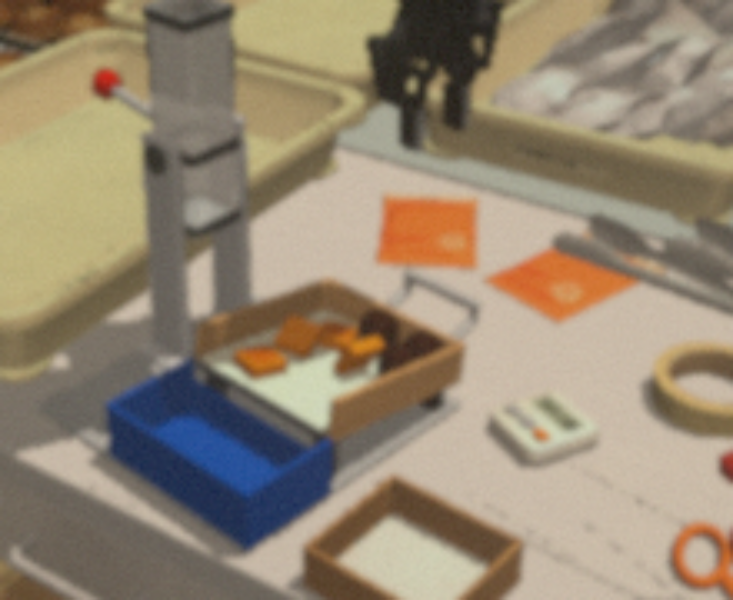

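The wrist view shows the empty tube, four squares at (114,138), (155,130), (190,138) and (168,185), three balls at the rear, and the bar at (272,180). The bar measures station (122, -16) with its top at z 78. I'll descend on it.

>>> carry_out --plan '[[32,[-2,8,0],[0,0,0]],[32,[0,7,0],[0,0,0]],[32,[0,0,25],[0,0,0]],[32,[0,0,25],[0,0,0]],[32,[0,0,20],[0,0,0]],[32,[0,0,15],[0,0,0]],[32,[0,0,10],[0,0,0]],[32,[0,0,0],[0,0,0]],[32,[0,0,0],[0,0,0]]]'

```text
time_s: 26.95
eef_pos: [662.7, -345.8, 120.5]
ee_rot: [0.006, 0.766, 0.643, 0.002]
force: [-0.3, -0.2, 1.1]
grip_width: 0.378
```

```bash
python3 - <<'E'
from h import *
k=s2w(122,-16); delta([k[0],k[1],51])
c=snap('wrist','w20')
E
```

```text
t 26.95 tcp [ 662.7 -345.8  120.5] station [124.4 -16.8] xaxis yaw 1.3969 tilt [ 0.012 -0.006 -1.   ] F [-0.3 -0.2  1.1] grip mm 32.3 j [-0.64  0.91  0.8   0.    1.42 -0.46]
delta tool [ 1.1 -3.3 69.5]
```

View pics/w20.png

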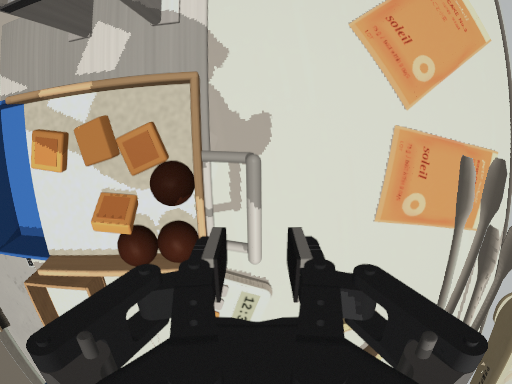

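>>> carry_out --plan '[[32,[1,-3,15],[0,0,0]],[32,[0,0,15],[0,0,0]],[32,[0,0,15],[0,0,0]],[32,[0,0,12],[0,0,0]],[32,[0,0,11],[0,0,0]],[32,[0,0,0],[0,0,0]],[32,[0,0,0],[0,0,0]]]'

```text
time_s: 27.58
eef_pos: [660.3, -344.5, 51.5]
ee_rot: [0.006, 0.766, 0.643, 0.002]
force: [-0.2, 0.4, 0.6]
grip_width: 0.373
```

```bash
python3 - <<'E'
from h import *
k=s2w(122,-16); delta([k[0],k[1],51])
c=snap('wrist','w21')
E
```

```text
t 27.58 tcp [ 660.3 -344.5   51.5] station [121.9 -15.9] xaxis yaw 1.3969 tilt [ 0.011 -0.006 -1.   ] F [-0.2  0.4  0.6] grip mm 31.9 j [-0.64  0.96  0.88  0.    1.29 -0.46]
delta tool [-0.1  0.1  0.5]
```

View pics/w21.png

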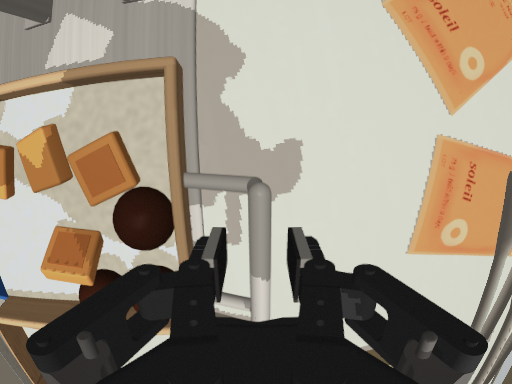

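```bash
python3 - <<'E'
import numpy as np
q=np.linspace(0,.41,14); p=np.stack([195*np.cos(.0775+q),195*np.sin(.0775+q)],1); d=np.diff(np.round(p-p[0]),axis=0); print([[0,int(a),int(-b)] for a,b in d])
E
```

```text
[[0, -1, -6], [0, 0, -6], [0, -1, -6], [0, -1, -6], [0, -2, -6], [0, -1, -6], [0, -2, -6], [0, -2, -6], [0, -2, -6], [0, -2, -6], [0, -3, -5], [0, -2, -6], [0, -3, -5]]
```

>>> carry_out --plan '[[3,[0,0,0],[0,0,0]],[3,[0,0,0],[0,0,0]],[3,[0,0,0],[0,0,0]],[3,[0,0,0],[0,0,0]],[3,[0,0,0],[0,0,0]],[3,[0,0,0],[0,0,0]]]' --grip_force 80

```text
time_s: 28.13
eef_pos: [661.7, -344.9, 52.7]
ee_rot: [0.008, 0.766, 0.643, 0.003]
force: [6.3, -2.3, -0.3]
grip_width: 0.088
```

>>> carry_out --plan '[[0,[0,-1,-6],[0,0,0]],[0,[0,0,-6],[0,0,0]],[0,[0,-1,-6],[0,0,0]],[0,[0,-1,-6],[0,0,0]],[0,[0,-2,-6],[0,0,0]],[0,[0,-1,-6],[0,0,0]],[0,[0,-2,-6],[0,0,0]],[0,[0,-2,-6],[0,0,0]],[0,[0,-2,-6],[0,0,0]],[0,[0,-2,-6],[0,0,0]],[0,[0,-3,-5],[0,0,0]],[0,[0,-2,-6],[0,0,0]],[0,[0,-2,-4],[0,0,0]],[0,[0,0,0],[0,0,0]],[0,[0,0,0],[0,0,0]]]'

```text
time_s: 29.38
eef_pos: [640.8, -341.5, 128.7]
ee_rot: [0.01, 0.766, 0.643, 0.004]
force: [10.0, -5.2, 2.1]
grip_width: 0.088
```

```bash
python3 - <<'E'
from h import *
where()
c=snap('wrist','w22')
s=snap('scene','scene22'); im=s['color'][130:310,170:390]; cv2.imwrite('pics/s22z.png',cv2.resize(im,(733,600)))
E
```

```text
t 29.38 tcp [ 640.8 -341.5  128.7] station [102.1 -16.3] xaxis yaw 1.397 tilt [ 0.018 -0.01  -1.   ] F [10.  -5.2  2.1] grip mm 7.5 j [-0.65  0.84  0.91  0.    1.37 -0.48]
```

View pics/w22.png

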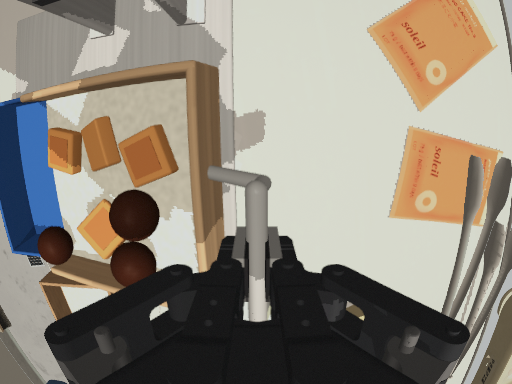

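View pics/s22z.png

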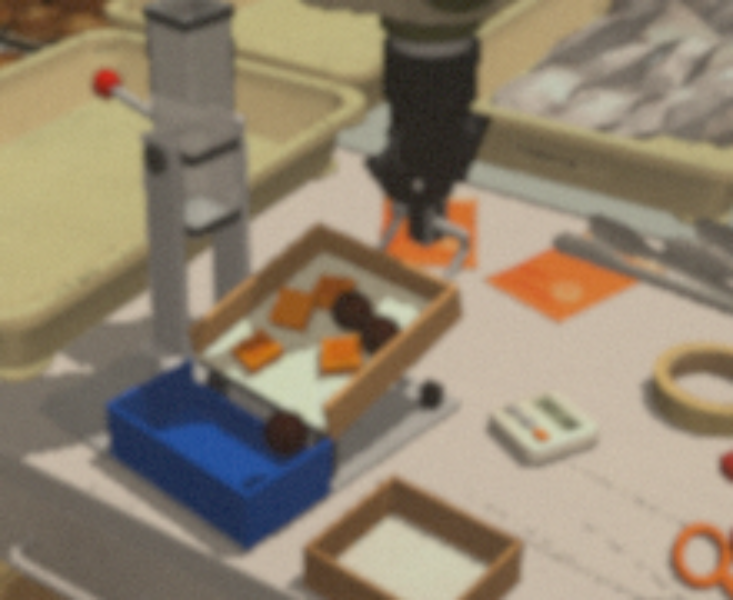

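>>> carry_out --plan '[[0,[0,0,0],[0,0,0]],[0,[0,0,0],[0,0,0]],[0,[0,0,0],[0,0,0]],[0,[0,0,0],[0,0,0]],[0,[0,0,0],[0,0,0]],[0,[0,0,0],[0,0,0]],[0,[0,0,0],[0,0,0]],[0,[0,0,0],[0,0,0]]]'

```text
time_s: 30.15
eef_pos: [640.9, -341.5, 128.5]
ee_rot: [0.01, 0.766, 0.643, 0.004]
force: [9.6, -4.2, 1.4]
grip_width: 0.085
```

```bash
python3 - <<'E'
from h import *
where()
c=snap('wrist','w23')
s=snap('scene','scene23'); im=s['color'][130:310,170:390]; cv2.imwrite('pics/s23z.png',cv2.resize(im,(733,600)))
E
```

```text
t 30.15 tcp [ 640.9 -341.5  128.5] station [102.2 -16.3] xaxis yaw 1.397 tilt [ 0.018 -0.01  -1.   ] F [ 9.6 -4.2  1.4] grip mm 7.3 j [-0.65  0.84  0.91  0.    1.37 -0.48]
```

View pics/w23.png

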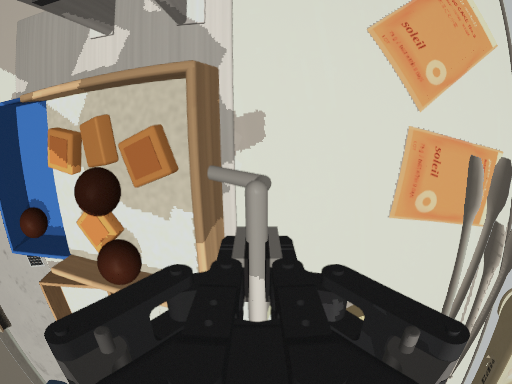

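View pics/s23z.png

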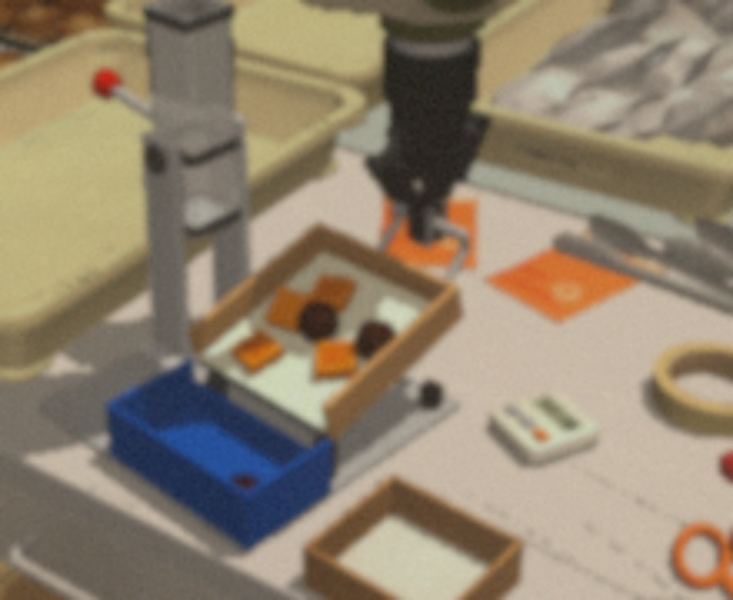

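One ball is in the trough, at scene-zoom (243,482). The other two are stuck against squares. Step 2 is met, so I'll lower the board, box the squares, then lift the board again for those two balls.

>>> carry_out --plan '[[0,[0,2,4],[0,0,0]],[0,[0,2,6],[0,0,0]],[0,[0,3,5],[0,0,0]],[0,[0,2,6],[0,0,0]],[0,[0,2,6],[0,0,0]],[0,[0,2,6],[0,0,0]],[0,[0,2,6],[0,0,0]],[0,[0,1,6],[0,0,0]],[0,[0,2,6],[0,0,0]],[0,[0,1,6],[0,0,0]],[0,[0,1,6],[0,0,0]],[0,[0,0,6],[0,0,0]],[0,[0,1,5],[0,0,0]],[0,[0,0,1],[0,0,0]],[0,[0,0,0],[0,0,0]],[28,[0,0,0],[0,0,0]],[28,[0,0,0],[0,0,0]],[28,[0,0,0],[0,0,0]]]'

```text
time_s: 31.75
eef_pos: [660.1, -344.4, 51.5]
ee_rot: [0.005, 0.766, 0.643, 0.002]
force: [0.1, 0.4, -0.1]
grip_width: 0.327
```

>>> carry_out --plan '[[28,[0,0,-20],[0,0,0]],[28,[0,0,-25],[0,0,0]],[28,[0,0,-25],[0,0,0]],[28,[0,0,-25],[0,0,0]],[28,[0,0,-25],[0,0,0]],[45,[0,-25,-25],[0,0,0]],[45,[0,-25,-20],[0,0,0]],[45,[-20,-25,0],[0,0,0]],[45,[-20,-25,0],[0,0,0]],[45,[-20,-25,0],[0,0,0]],[45,[-20,0,0],[0,0,0]],[45,[-20,0,0],[0,0,0]],[45,[-20,0,0],[0,0,0]],[45,[-20,0,0],[0,0,0]],[45,[-20,0,0],[0,0,0]],[45,[-20,0,0],[0,0,0]],[45,[0,0,0],[0,0,0]]]'

```text
time_s: 33.17
eef_pos: [502.5, -502.2, 214.7]
ee_rot: [0.005, 0.767, 0.642, 0.002]
force: [-0.7, 0.2, 0.5]
grip_width: 0.527
```

```bash
python3 - <<'E'
from h import *
where()
c=snap('wrist','w24')
s=snap('top','top24'); im=s['color'][130:290,210:410]; cv2.imwrite('pics/t24z.png',cv2.resize(im,(750,600)))
E
```

```text
t 33.17 tcp [ 502.5 -502.2  214.7] station [  -6.6 -198.3] xaxis yaw 1.3937 tilt [ 0.01  -0.006 -1.   ] F [-0.7  0.2  0.5] grip mm 45.0 j [-0.95  0.76  0.84  0.    1.53 -0.77]
```

View pics/w24.png

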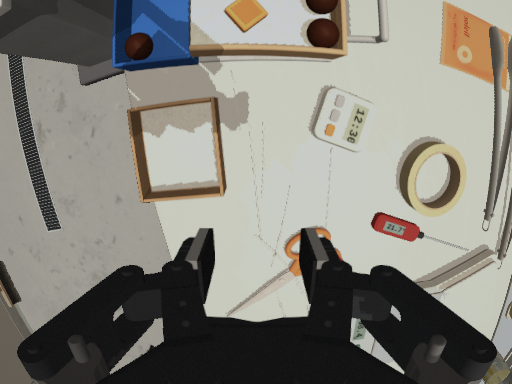

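View pics/t24z.png

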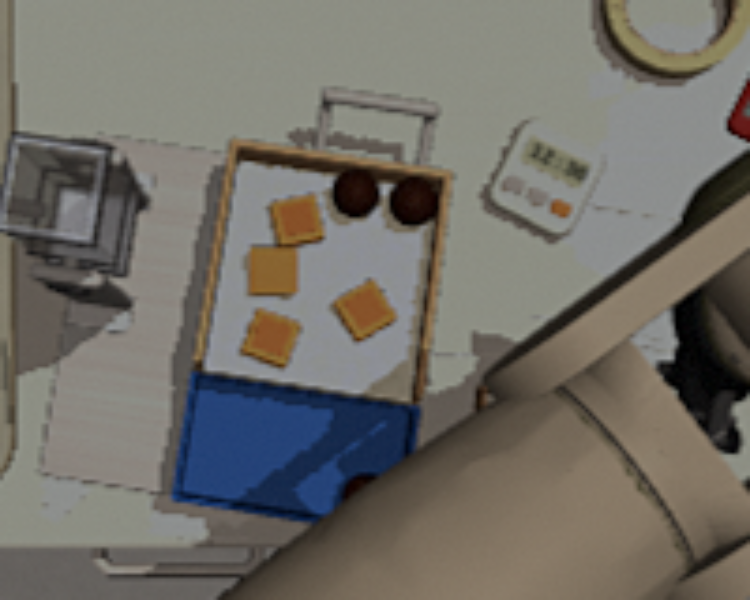

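Good view: the board is down, four flat squares lie clear of each other, and two balls rest in the rear right corner. Next I measure the squares and the box.

```bash
cat >> h.py <<'E'
def squares(c,pr=True):
    p=cloud(c); im=c['color']; hsv=cv2.cvtColor(im,cv2.COLOR_BGR2HSV).astype(int); H,S=hsv[...,0],hsv[...,1]
    z=p[...,2]
    sx=(p[...,0]-O[0])*RS[0,0]+(p[...,1]-O[1])*RS[1,0]; sy=(p[...,0]-O[0])*RS[0,1]+(p[...,1]-O[1])*RS[1,1]
    m=(H>5)&(H<25)&(S>135)&(sx>-74)&(sx<66)&(sy>-60)&(sy<62)
    m=cv2.erode(m.astype(np.uint8),np.ones((2,2)))
    n,l,st,ce=cv2.connectedComponentsWithStats(m)
    out=[]
    for i in range(1,n):
        if st[i,4]<40: continue
        mm=l==i; zz=z[mm]; ok=~np.isnan(zz); X=np.stack([sx[mm],sy[mm]],1)[ok]
        (cx,cy),(w,h),a=cv2.minAreaRect(X.astype(np.float32))
        e=58-(cx+75)*np.tan(.15)+12.1
        out.append((cx,cy,a)); print('px',ce[i].round(0),st[i,4],'station',round(cx,1),round(cy,1),'size',round(w,1),round(h,1),'angle',round(a,1),'ztop',round(np.median(zz[ok]),1),'exp',round(e,1))
    # balls
    m=(im.max(2)<75)&(sx>-170)&(sx<80)&(sy>-75)&(sy<75)&(z>15)&(H<20); m=cv2.erode(m.astype(np.uint8),np.ones((3,3)))
    n,l,st,ce=cv2.connectedComponentsWithStats(m)
    for i in range(1,n):
        if st[i,4]>30: mm=l==i; print('ball?',st[i,4],ce[i].round(),np.nanmedian(sx[mm]).round(1),np.nanmedian(sy[mm]).round(1),np.nanmax(z[mm]).round(1))
    return out
def box(c):
    p=cloud(c); z=p[...,2]; m=(z>24)&(z<45)&(p[...,0]<500)&(p[...,0]>330)&(p[...,1]<-385)&(p[...,1]>-560)
    q=p[m]; r=cv2.minAreaRect(q[:,:2].astype(np.float32)); print('box',len(q),np.round(r[0],1),np.round(r[1],1),r[2])
E
python3 - <<'E'
from h import *
c=dict(np.load('pics/top24.npz')); squares(c); box(c)
p,M=where(); w=dict(np.load('pics/w24.npz')); W,T=wcloud(w,p,M)
m=(W[...,2]>28)&(W[...,2]<42); m[:90]=0; m[210:]=0; m[:,:115]=0; m[:,235:]=0
q=W[m]; print(cv2.minAreaRect(q[:,:2].astype(np.float32)))
E
```

```text
px [286. 196.] 243 station 18.9 27.3 size 35.0 72.5 angle 76.4 ztop 58.4 exp 55.9
px [307. 213.] 119 station -17.4 -31.3 size 26.8 27.3 angle 40.1 ztop 61.1 exp 61.4
px [282. 220.] 116 station -45.5 27.9 size 26.1 26.7 angle 80.0 ztop 66.3 exp 65.6
ball? 82 [305. 180.] 62.8 -11.5 73.1
ball? 83 [320. 183.] 61.2 -51.5 74.2
ball? 113 [312. 258.] -114.1 -23.7 512.5
ball? 52 [276. 286.] -158.1 22.2 518.9
box 11 [ 464.6 -416.2] [ 2.8 12.9] 83.02385711669922
t 33.27 tcp [ 503.9 -499.3  215.1] station [  -5.8 -195.2] xaxis yaw 1.396 tilt [ 0.01  -0.005 -1.   ] F [ 1.1  0.4 -0.6] grip mm 44.8 j [-0.95  0.76  0.84  0.01  1.53 -0.77]
((417.672607421875, -462.5572204589844), (112.43925476074219, 102.984130859375), 84.410400390625)
```

```bash
python3 - <<'E'
from h import *
M=np.eye(3)
for f in ('w24','w22','w20'):
    w=dict(np.load(f'pics/{f}.npz')); W,T=wcloud(w,np.zeros(3),M)
    m=(T[...,2]<8)&(T[...,2]>-60)&(abs(T[...,0])<25)&(abs(T[...,1])<60); m[:225]=0
    t=T[m]
    print(f,len(t))
    for s in(1,-1):
        q=t[t[:,1]*s>0]; print(s,'zmax',np.percentile(q[:,2],[90,98,99.5]).round(1)); e=q[q[:,2]>np.percentile(q[:,2],90)]; print('tip y',np.percentile(e[:,1],[2,98]).round(1),'x',np.percentile(e[:,0],[2,98]).round(1))
E
```

```text
w24 8666
1 zmax [-19.1  -8.6  -4.9]
tip y [21.5 34.7] x [-10.5  10.6]
-1 zmax [-19.2  -8.6  -5.2]
tip y [-36. -23.] x [-10.3  10.8]
w22 10117
1 zmax [-22.9 -10.8  -6.9]
tip y [ 2.1 16. ] x [-20.1  16.8]
-1 zmax [-7.2  5.8  7.3]
tip y [-35.1  -8.6] x [-22.1  10.5]
w20 8878
1 zmax [-19.9  -8.1  -4.4]
tip y [15.  28.3] x [-10.   10.7]
-1 zmax [-20.   -8.2  -4. ]
tip y [-29.6 -16.4] x [-9.9 10.8]
```

>>> carry_out --plan '[[46,[0,0,0],[0,0,1.1]],[46,[0,0,0],[0,0,1.1]],[46,[0,0,0],[0,0,1.1]],[46,[0,0,0],[0,0,1.1]],[46,[0,0,0],[0,0,1.1]],[46,[0,0,0],[0,0,1.1]],[46,[0,0,0],[0,0,1.1]],[46,[0,0,0],[0,0,0.4]],[46,[0,0,0],[0,0,0]]]'

```text
time_s: 34.02
eef_pos: [504.7, -498.0, 215.8]
ee_rot: [0.004, 0.963, 0.271, 0.004]
force: [-0.4, -0.0, 0.7]
grip_width: 0.539
```

```bash
python3 - <<'E'
from h import *
k=s2w(-17.4,-31.3); delta([k[0],k[1],150])
c=snap('wrist','w25')
E
```

```text
t 34.02 tcp [ 504.7 -498.   215.8] station [  -5.2 -193.8] xaxis yaw 0.5484 tilt [ 0.011 -0.005 -1.   ] F [-0.4 -0.   0.7] grip mm 46.0 j [-0.95  0.75  0.85  0.01  1.53  0.08]
delta tool [  97.6 -130.8   65.1]
```

>>> carry_out --plan '[[46,[16,-22,0],[0,0,0]],[46,[16,-22,0],[0,0,0]],[46,[16,-22,0],[0,0,0]],[46,[16,-22,0],[0,0,0]],[46,[16,-22,0],[0,0,0]],[46,[17,-21,0],[0,0,0]],[46,[0,0,25],[0,0,0]],[46,[0,0,25],[0,0,0]],[46,[0,0,15],[0,0,0]],[46,[0,0,0],[0,0,0]],[46,[0,0,0],[0,0,0]]]'

```text
time_s: 34.98
eef_pos: [519.4, -336.8, 149.9]
ee_rot: [0.004, 0.962, 0.272, 0.004]
force: [-0.5, -0.8, 0.8]
grip_width: 0.54
```

```bash
cat >> h.py <<'E'
def wsq(name):
    p,M=where(); c=snap('wrist',name); W,T=wcloud(c,p,M); im=c['color']
    hsv=cv2.cvtColor(im,cv2.COLOR_BGR2HSV).astype(int); H,S=hsv[...,0],hsv[...,1]
    sx=(W[...,0]-O[0])*RS[0,0]+(W[...,1]-O[1])*RS[1,0]; sy=(W[...,0]-O[0])*RS[0,1]+(W[...,1]-O[1])*RS[1,1]
    e=58-(sx+75)*np.tan(.15)+12.1
    m=(H>5)&(H<25)&(S>100)&(abs(W[...,2]-e)<4)&(sx>-80)&(sx<64)&(abs(sy)<66)
    m=cv2.erode(m.astype(np.uint8),np.ones((3,3)))
    n,l,st,ce=cv2.connectedComponentsWithStats(m)
    for i in range(1,n):
        if st[i,4]<150: continue
        mm=l==i; X=np.stack([sx[mm],sy[mm]],1); (cx,cy),(w,h),a=cv2.minAreaRect(X.astype(np.float32))
        k=s2w(cx,cy); hb=58-(cx+75)*np.tan(.15); d=M.T@(np.array([k[0],k[1],hb])-p)
        print('sq px',ce[i].round(0),st[i,4],'station',round(cx,1),round(cy,1),'size',round(w,1),round(h,1),'ang',round(a,1),'z-e',np.median((W[...,2]-e)[mm]).round(1),'tool d to board pt',d.round(1),'jaw ang',round(np.degrees(np.arctan2(M[1,1],M[0,1])-YAW),1))
E
python3 - <<'E'
from h import *
wsq('w26')
E
```

```text
t 34.98 tcp [ 519.4 -336.8  149.9] station [-18.3 -32.4] xaxis yaw 0.5502 tilt [ 0.01  -0.005 -1.   ] F [-0.5 -0.8  0.8] grip mm 46.1 j [-0.77  0.58  1.31  0.    1.24  0.25]
sq px [249.  95.] 1297 station 37.5 23.8 size 30.0 29.4 ang 22.1 z-e 1.2 tool d to board pt [ 78.4  -6.3 109.4] jaw ang -48.6
sq px [200. 135.] 205 station -10.3 32.6 size 6.8 29.2 ang 7.9 z-e 1.9 tool d to board pt [ 48.4 -44.4 101.6] jaw ang -48.6
sq px [178. 169.] 1264 station -43.1 28.6 size 29.3 29.5 ang 79.4 z-e 1.2 tool d to board pt [ 21.2 -63.   96.3] jaw ang -48.6
sq px [256. 188.] 1278 station -14.9 -30.1 size 29.1 29.5 ang 40.7 z-e 1.2 tool d to board pt [  3.5  -0.4 101. ] jaw ang -48.6
```

View pics/w26.png

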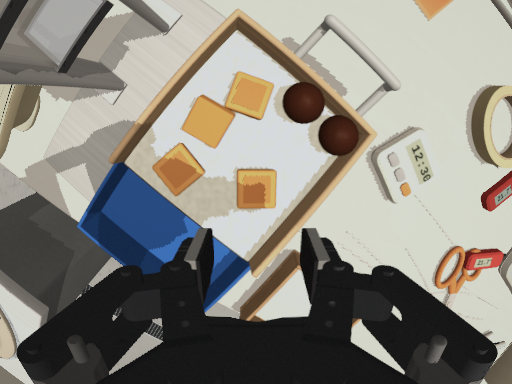

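>>> carry_out --plan '[[46,[3,0,20],[0,0,0]],[46,[0,0,25],[0,0,0]],[46,[0,0,20],[0,0,0]],[46,[0,0,15],[0,0,0]],[46,[0,0,10],[0,0,0]],[46,[0,0,9],[0,0,0]],[46,[0,0,0],[0,0,0]],[46,[0,0,0],[0,0,0]],[20,[0,0,0],[0,0,0]],[20,[0,0,0],[0,0,0]],[20,[0,0,0],[0,0,0]],[20,[0,0,0],[0,0,0]],[20,[0,0,0],[0,0,0]]]' --grip_force 40

```text
time_s: 36.12
eef_pos: [523.4, -336.4, 52.0]
ee_rot: [0.005, 0.963, 0.271, 0.005]
force: [-0.9, 1.8, 6.4]
grip_width: 0.367
```

```bash
python3 - <<'E'
from h import *
where()
snap('wrist','w27')
E
```

```text
t 36.12 tcp [ 523.4 -336.4   52. ] station [-14.5 -31.4] xaxis yaw 0.5488 tilt [ 0.012 -0.006 -1.   ] F [-0.9  1.8  6.4] grip mm 31.4 j [-0.76  0.7   1.39  0.    1.04  0.26]
```

View pics/w27.png

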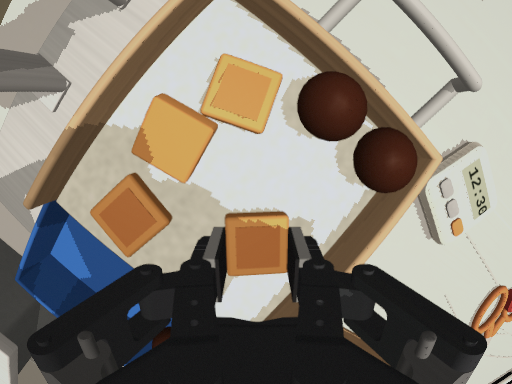

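Square gripped, 31 mm wide. I'll lift it and turn to line up with the box.

>>> carry_out --plan '[[20,[0,0,-20],[0,0,0]],[20,[0,0,-25],[0,0,0]],[20,[0,0,-25],[0,0,0.9]],[20,[0,0,-10],[0,0,1.1]],[20,[0,0,0],[0,0,1.1]],[20,[0,0,0],[0,0,1.1]],[20,[0,0,0],[0,0,1.1]],[20,[0,0,0],[0,0,1]],[20,[0,0,0],[0,0,0]]]'

```text
time_s: 36.92
eef_pos: [522.1, -335.8, 131.0]
ee_rot: [0.003, 0.998, -0.057, 0.006]
force: [-1.0, 0.0, 0.2]
grip_width: 0.362
```

```bash
cat >> h.py <<'E'
def bxy(cx,cy,yaw,x,y): return cx+np.cos(yaw)*x-np.sin(yaw)*y, cy+np.sin(yaw)*x+np.cos(yaw)*y
def wbox():
    p,M=where(); w=snap('wrist','wb'); W,T=wcloud(w,p,M); m=(W[...,2]>28)&(W[...,2]<42)&(W[...,0]<520)&(W[...,0]>320)&(W[...,1]<-380)&(W[...,1]>-580)&(T[...,2]>20)
    q=W[m]; print(len(q),cv2.minAreaRect(q[:,:2].astype(np.float32)) if len(q)>20 else '')
E
python3 - <<'E'
from h import *
x,y=bxy(417.5,-464,-.098,22,18); delta([x,y,130])
E
```

```text
t 36.92 tcp [ 522.1 -335.8  131. ] station [-15.8 -31. ] xaxis yaw -0.1146 tilt [ 0.011 -0.006 -1.   ] F [-1.   0.   0.2] grip mm 30.9 j [-0.76  0.6   1.33  0.    1.2   0.92]
delta tool [-67.6 120.9   0.8]
```

>>> carry_out --plan '[[20,[-14,24,0],[0,0,0]],[20,[-14,24,0],[0,0,0]],[20,[-14,24,0],[0,0,0]],[20,[-13,24,0],[0,0,0]],[20,[-13,25,0],[0,0,0]],[20,[0,0,0],[0,0,0]],[20,[0,0,25],[0,0,0]],[20,[0,0,25],[0,0,0]],[20,[0,0,20],[0,0,0]],[20,[0,0,0],[0,0,0]]]'

```text
time_s: 37.75
eef_pos: [440.8, -446.7, 56.4]
ee_rot: [-0.0, 0.999, -0.054, 0.003]
force: [0.4, 0.4, -0.3]
grip_width: 0.362
```

```bash
python3 - <<'E'
from h import *
wbox()
x,y=bxy(417.5,-464,-.098,22,18); delta([x,y,24])
snap('scene','scene28'); c=snap('top','top28'); box(c); cv2.imwrite('pics/t28z.png',cv2.resize(c['color'][190:290,240:400],(800,500)))
E
```

```text
t 37.75 tcp [ 440.8 -446.7   56.4] station [ -76.9 -154.2] xaxis yaw -0.1082 tilt [ 0.007  0.001 -1.   ] F [ 0.4  0.4 -0.3] grip mm 30.9 j [-0.98  0.71  1.36  0.01  1.07  0.7 ]
2820 ((416.760986328125, -465.50579833984375), (112.22442626953125, 101.92955780029297), 84.13174438476562)
t 37.8 tcp [ 441.5 -447.7   59. ] station [ -76.1 -155. ] xaxis yaw -0.1085 tilt [ 0.008 -0.002 -1.   ] F [ 0.2 -1.5  0.7] grip mm 30.8 j [-0.98  0.7   1.36  0.01  1.07  0.7 ]
delta tool [-0.6  0.5 35. ]
box 12 [ 416.6 -449.1] [127.7   8.7] 34.14198684692383
```

View pics/wb.png

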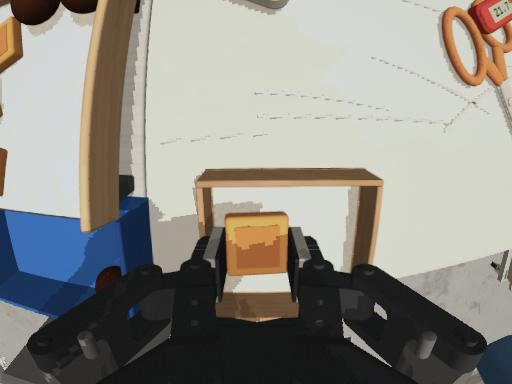

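Box confirmed at (416.8, -465.5), with the square inside its opening. I'll lower and release.

>>> carry_out --plan '[[20,[0,1,15],[0,0,0]],[20,[0,0,15],[0,0,0]],[20,[0,0,6],[0,0,0]],[20,[0,0,0],[0,0,0]],[38,[0,0,0],[0,0,0]],[38,[0,0,0],[0,0,0]],[38,[0,0,0],[0,0,0]],[38,[0,0,-20],[0,0,0]],[38,[0,0,-30],[0,0,0]],[46,[0,0,-30],[0,0,0]],[46,[0,0,-30],[0,0,0]],[46,[0,0,-20],[0,0,0]],[46,[0,0,0],[0,0,0]]]'

```text
time_s: 38.98
eef_pos: [441.9, -450.9, 160.3]
ee_rot: [0.006, 0.998, -0.055, 0.008]
force: [0.3, -0.4, -0.5]
grip_width: 0.541
```

```bash
python3 - <<'E'
from h import *
wbox()
k=s2w(-43.1,28.6); delta([k[0],k[1],155])
E
```

```text
t 38.98 tcp [ 441.9 -450.9  160.3] station [ -75.2 -158.1] xaxis yaw -0.1107 tilt [ 0.016 -0.013 -1.   ] F [ 0.3 -0.4 -0.5] grip mm 46.2 j [-0.98  0.59  1.27  0.01  1.26  0.7 ]
2023 ((416.3453369140625, -465.3798522949219), (112.60851287841797, 102.14122009277344), 84.51349639892578)
t 39.03 tcp [ 441.4 -450.1  157.4] station [ -75.8 -157.4] xaxis yaw -0.1108 tilt [ 0.013 -0.01  -1.   ] F [-1.1  0.6 -1. ] grip mm 46.2 j [-0.98  0.59  1.27  0.01  1.26  0.7 ]
delta tool [  44.  -183.7    1.5]
```

View pics/wb.png

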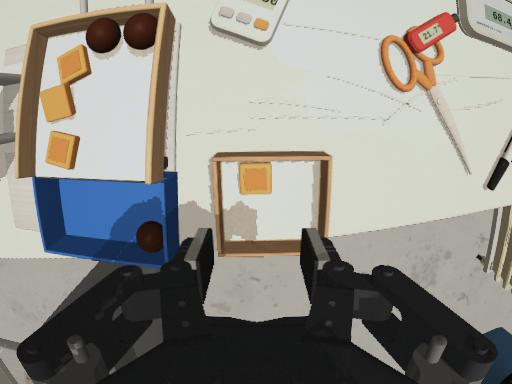

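>>> carry_out --plan '[[42,[5,-26,0],[0,0,0]],[42,[6,-26,0],[0,0,0]],[42,[6,-26,0],[0,0,0]],[42,[6,-26,0],[0,0,0]],[42,[7,-26,0],[0,0,0]],[42,[7,-27,0],[0,0,0]],[42,[7,-27,0],[0,0,0]],[42,[0,0,0],[0,0,1.1]],[42,[0,0,0],[0,0,1.2]],[42,[0,0,0],[0,0,0]],[42,[0,0,0],[0,0,0]]]'

```text
time_s: 39.95
eef_pos: [504.6, -271.2, 153.5]
ee_rot: [0.001, 0.985, -0.173, 0.005]
force: [0.0, -0.4, 0.8]
grip_width: 0.495
```

```bash
python3 - <<'E'
from h import *
wsq('w30')
E
```

```text
t 39.95 tcp [ 504.6 -271.2  153.5] station [-44.1  29.7] xaxis yaw -0.3476 tilt [ 0.01  -0.005 -1.   ] F [ 0.  -0.4  0.8] grip mm 42.3 j [-0.7   0.48  1.47  0.    1.19  1.22]
sq px [245.  94.] 1171 station 37.4 23.9 size 29.4 29.0 ang 21.3 z-e 1.2 tool d to board pt [ 80.1  -8.6 113.3] jaw ang -100.1
sq px [246. 155.] 198 station -10.1 32.7 size 6.8 29.1 ang 9.6 z-e 2.0 tool d to board pt [ 31.9  -9.  105.7] jaw ang -100.1
sq px [257. 194.] 1262 station -43.3 28.5 size 29.4 28.9 ang 80.0 z-e 1.2 tool d to board pt [-1.000e-01  9.000e-01  1.003e+02] jaw ang -100.1
```

View pics/w30.png

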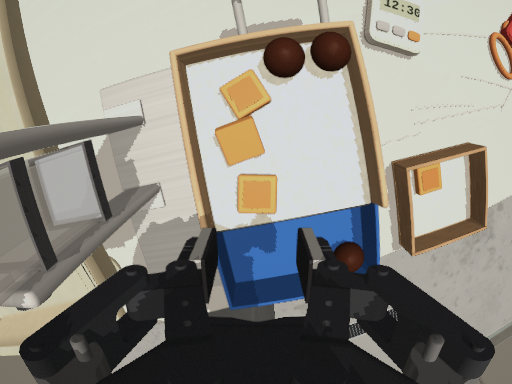

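>>> carry_out --plan '[[42,[0,1,20],[0,0,0]],[42,[0,0,25],[0,0,0]],[42,[0,0,20],[0,0,0]],[42,[0,0,15],[0,0,0]],[42,[0,0,10],[0,0,0]],[42,[0,0,9],[0,0,0]],[42,[0,0,0],[0,0,0]],[42,[0,0,0],[0,0,0]],[20,[0,0,0],[0,0,0]],[20,[0,0,0],[0,0,0]],[20,[0,0,0],[0,0,0]],[20,[0,0,0],[0,0,0]],[20,[0,0,0],[0,0,0]]]'

```text
time_s: 41.08
eef_pos: [505.9, -273.1, 56.0]
ee_rot: [0.002, 0.985, -0.175, 0.006]
force: [-0.4, 0.6, 6.7]
grip_width: 0.36
```

>>> carry_out --plan '[[20,[0,0,-20],[0,0,0]],[20,[0,0,-25],[0,0,0]],[20,[0,0,-25],[0,0,0]],[20,[0,0,-20],[0,0,-1.1]],[20,[0,0,0],[0,0,-1.2]],[20,[0,0,0],[0,0,0]]]'

```text
time_s: 41.58
eef_pos: [504.9, -272.5, 146.2]
ee_rot: [0.003, 0.999, -0.053, 0.006]
force: [-0.2, 0.5, -0.5]
grip_width: 0.359
```

```bash
python3 - <<'E'
from h import *
snap('wrist','w31')
x,y=bxy(416.5,-465.4,-.098,22,-18); delta([x,y,130])
E
```

```text
t 41.63 tcp [ 504.5 -272.2  145.1] station [-44.1  28.7] xaxis yaw -0.1132 tilt [ 0.01  -0.005 -1.   ] F [ 0.1  0.3 -0.1] grip mm 30.8 j [-0.7   0.49  1.48  0.    1.17  0.98]
delta tool [-43.5 219.5  15.6]
```

View pics/w31.png

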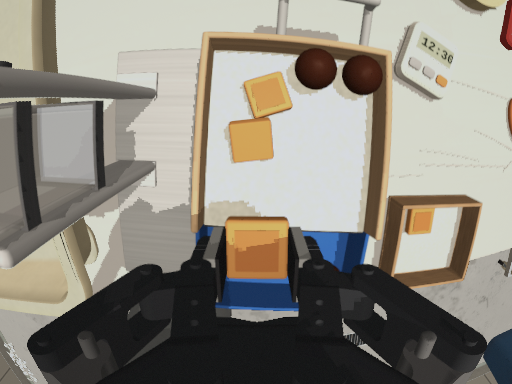

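>>> carry_out --plan '[[20,[-5,27,0],[0,0,0]],[20,[-5,27,0],[0,0,0]],[20,[-5,27,0],[0,0,0]],[20,[-5,28,0],[0,0,0]],[20,[-6,28,0],[0,0,0]],[20,[-6,28,0],[0,0,0]],[20,[-6,28,0],[0,0,0]],[20,[-5,27,0],[0,0,0]],[20,[0,0,25],[0,0,0]],[20,[0,0,25],[0,0,0]],[20,[0,0,25],[0,0,0]],[20,[0,0,12],[0,0,0]],[20,[0,0,0],[0,0,0]]]'

```text
time_s: 42.72
eef_pos: [437.4, -485.0, 54.9]
ee_rot: [-0.0, 0.998, -0.057, 0.003]
force: [0.2, 0.1, 0.2]
grip_width: 0.359
```

```bash
python3 - <<'E'
from h import *
wbox()
x,y=bxy(416.5,-465.4,-.098,22,-18); delta([x,y,24])
E
```

```text
t 42.72 tcp [ 437.4 -485.    54.9] station [ -73.8 -192.5] xaxis yaw -0.1137 tilt [ 0.007  0.    -1.   ] F [0.2 0.1 0.2] grip mm 30.7 j [-1.02  0.76  1.27  0.01  1.11  0.66]
1435 ((418.03753662109375, -465.0469970703125), (111.16095733642578, 100.10240936279297), 83.64368438720703)
t 42.77 tcp [ 438.1 -486.    57.4] station [ -72.9 -193.4] xaxis yaw -0.113 tilt [ 0.009 -0.003 -1.   ] F [-0.6 -0.7  0. ] grip mm 31.1 j [-1.02  0.76  1.27  0.01  1.11  0.66]
delta tool [-1.8 -0.5 33.4]
```

View pics/wb.png

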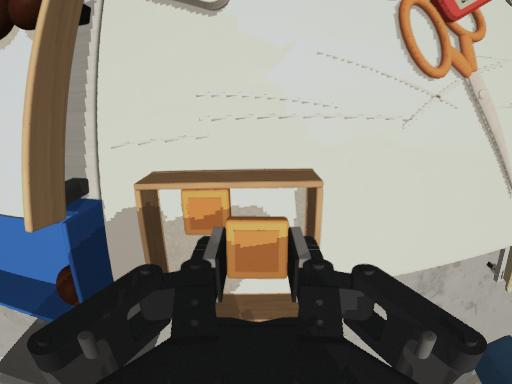

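>>> carry_out --plan '[[20,[-1,0,15],[0,0,0]],[20,[0,0,15],[0,0,0]],[20,[0,0,2],[0,0,0]],[20,[0,0,0],[0,0,0]],[38,[0,0,0],[0,0,0]],[38,[0,0,0],[0,0,0]],[38,[0,0,0],[0,0,0]],[38,[0,0,-20],[0,0,0]],[38,[0,0,-30],[0,0,0]],[38,[0,0,-30],[0,0,0]],[38,[0,0,-30],[0,0,0]],[38,[0,0,-20],[0,0,0]],[38,[0,0,0],[0,0,0]]]'

```text
time_s: 43.85
eef_pos: [437.4, -487.6, 162.6]
ee_rot: [0.006, 0.998, -0.056, 0.008]
force: [0.8, -0.7, 0.5]
grip_width: 0.447
```

```bash
python3 - <<'E'
from h import *
wbox()
w=dict(np.load('pics/w31.npz')); p=np.array([504.9,-272.4,145.6]); M=where()[1]; W,T=wcloud(w,p,M)
sx=(W[...,0]-O[0])*RS[0,0]+(W[...,1]-O[1])*RS[1,0]; sy=(W[...,0]-O[0])*RS[0,1]+(W[...,1]-O[1])*RS[1,1]
e=58-(sx+75)*np.tan(.15)
hsv=cv2.cvtColor(w['color'],cv2.COLOR_BGR2HSV)
for v in range(112,172,6): print(v,[(int((W[v,u,2]-e[v,u])),hsv[v,u].tolist()[0:2]) for u in (225,235,245,255,265,275)])
h=W[...,2]-e; m=(h>6.5)&(h<22)&(sx<24)&(sx>-20)&(sy>5)&(sy<60)&(hsv[...,1]>90)
X=np.stack([sx[m],sy[m]],1); print(m.sum(),cv2.minAreaRect(X.astype(np.float32)))
A=np.c_[X,np.ones(len(X))]; print(np.linalg.lstsq(A,h[m],rcond=None)[0], np.percentile(h[m],[2,50,98]))
E
```

```text
t 43.85 tcp [ 437.4 -487.6  162.6] station [ -73.3 -195. ] xaxis yaw -0.111 tilt [ 0.015 -0.013 -1.   ] F [ 0.8 -0.7  0.5] grip mm 38.2 j [-1.02  0.64  1.17  0.01  1.31  0.66]
2071 ((416.42181396484375, -465.4309997558594), (113.08662414550781, 102.11229705810547), 83.95255279541016)
t 43.9 tcp [ 436.9 -486.8  159.6] station [ -73.9 -194.3] xaxis yaw -0.111 tilt [ 0.013 -0.01  -1.   ] F [-0.5 -0.3 -0. ] grip mm 37.8 j [-1.02  0.65  1.18  0.01  1.3   0.66]
112 [(0, [105, 9]), (0, [53, 5]), (0, [90, 4]), (11, [22, 127]), (11, [23, 126]), (8, [14, 168])]
118 [(-1, [83, 5]), (0, [53, 5]), (0, [80, 4]), (13, [14, 168]), (19, [14, 166]), (0, [54, 6])]
124 [(0, [103, 8]), (23, [17, 153]), (23, [19, 148]), (22, [19, 147]), (23, [19, 146]), (0, [102, 6])]
130 [(1, [21, 37]), (21, [19, 147]), (22, [19, 147]), (21, [19, 148]), (20, [19, 147]), (0, [83, 5])]
136 [(0, [22, 36]), (18, [19, 148]), (20, [19, 148]), (19, [19, 147]), (20, [19, 147]), (0, [68, 5])]
142 [(0, [96, 6]), (18, [19, 148]), (17, [19, 148]), (16, [19, 147]), (17, [19, 147]), (0, [60, 5])]
148 [(0, [68, 5]), (16, [18, 149]), (16, [18, 148]), (15, [19, 147]), (16, [19, 147]), (0, [98, 5])]
154 [(0, [100, 7]), (14, [18, 148]), (14, [18, 148]), (15, [19, 147]), (13, [19, 148]), (0, [75, 5])]
160 [(1, [60, 5]), (11, [18, 149]), (13, [17, 152]), (11, [11, 47]), (0, [23, 23]), (0, [102, 6])]
166 [(0, [96, 6]), (0, [90, 4]), (0, [96, 6]), (0, [60, 5]), (1, [75, 5]), (0, [70, 4])]
1557 ((4.063720703125, 33.229496002197266), (38.8552131652832, 35.48260498046875), 3.4497921466827393)
[ 0.12909837  0.08764175 13.65007022] [11.17728773 16.96878006 21.80036669]
```

View pics/wb.png

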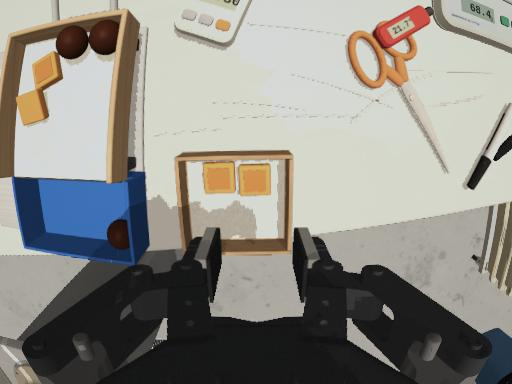

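Two squares are in the box. One remaining square (px 252,142 in the previous view) leans on its neighbour, with its rear edge about 12 mm up. I'll take that leaning one first, with the jaws along station y.

```bash
python3 - <<'E'
from h import *
k=s2w(1.5,33); delta([k[0],k[1],150])
E
```

```text
t 43.9 tcp [ 436.9 -486.8  159.6] station [ -73.9 -194.3] xaxis yaw -0.111 tilt [ 0.013 -0.01  -1.   ] F [-0.5 -0.3 -0. ] grip mm 37.8 j [-1.02  0.65  1.18  0.01  1.3   0.66]
delta tool [  88.9 -222.4    9. ]
```

>>> carry_out --plan '[[40,[10,-25,0],[0,0,0]],[40,[10,-25,0],[0,0,0]],[40,[10,-25,0],[0,0,0]],[40,[10,-25,0],[0,0,0]],[40,[10,-25,0],[0,0,0]],[40,[10,-25,0],[0,0,0]],[40,[10,-24,0],[0,0,0]],[40,[10,-24,0],[0,0,0]],[40,[9,-24,8],[0,0,0]],[40,[0,0,0],[0,0,0]],[40,[0,0,0],[0,0,0]]]'

```text
time_s: 44.82
eef_pos: [549.5, -274.0, 147.4]
ee_rot: [0.002, 0.999, -0.055, 0.004]
force: [-0.4, 0.2, 0.7]
grip_width: 0.468
```

```bash
python3 - <<'E'
from h import *
wsq('w33')
p,M=where(); w=dict(np.load('pics/w33.npz')); W,T=wcloud(w,p,M)
sx=(W[...,0]-O[0])*RS[0,0]+(W[...,1]-O[1])*RS[1,0]; sy=(W[...,0]-O[0])*RS[0,1]+(W[...,1]-O[1])*RS[1,1]
h=W[...,2]-(58-(sx+75)*np.tan(.15))
hsv=cv2.cvtColor(w['color'],cv2.COLOR_BGR2HSV)
m=(hsv[...,0]>16)&(hsv[...,0]<22)&(hsv[...,1]>135)&(h>10)&(h<28)&(sx>-25)&(sx<32)&(sy>5)&(sy<62)
m&=~((hsv[...,0]<17))
m=cv2.erode(m.astype(np.uint8),np.ones((3,3))); n,l,st,ce=cv2.connectedComponentsWithStats(m); i=1+np.argmax(st[1:,4]); m=l==i
X=np.stack([sx[m],sy[m]],1); r=cv2.minAreaRect(X.astype(np.float32)); print(st[i],r,np.percentile(h[m],[2,50,98]))
k=s2w(*r[0]); print('d',M.T@(np.array([k[0],k[1],58-(r[0][0]+75)*np.tan(.15)])-p))
e=(abs(h-0)<200)&(abs(sx-5)<6)&(sy>45)&(sy<85)
o=np.argsort(sy[e]); print([(round(float(a)),round(float(b))) for a,b in zip(sy[e][o][::12],h[e][o][::12])])
E
```

```text
t 44.82 tcp [ 549.5 -274.   147.4] station [ 0.6 34.6] xaxis yaw -0.1091 tilt [ 0.009 -0.004 -1.   ] F [-0.4  0.2  0.7] grip mm 40.0 j [-0.65  0.57  1.33  0.    1.23  1.03]
sq px [271. 148.] 1246 station 38.1 24.2 size 29.0 29.0 ang 21.7 z-e 1.3 tool d to board pt [ 35.9  12.4 106.9] jaw ang -86.4
sq px [258. 208.] 208 station -10.3 32.4 size 7.8 28.9 ang 7.2 z-e 1.9 tool d to board pt [-11.8   1.2  99.1] jaw ang -86.4
t 44.87 tcp [ 549.3 -275.1  147.9] station [ 0.5 33.4] xaxis yaw -0.1105 tilt [ 0.009 -0.005 -1.   ] F [-0.2 -0.5 -0.7] grip mm 39.9 j [-0.66  0.57  1.33  0.    1.23  1.02]
[237 179  38  35 962] ((0.7086277008056641, 32.807342529296875), (27.861408233642578, 27.94037628173828), 9.640965461730957) [13.65325445 19.39267764 24.37843085]
d [ -0.85776606   0.27283231 101.32432427]
[(45, 177), (45, 20), (45, 21), (45, 180), (46, 178), (46, 176), (46, 20), (46, 177), (46, 24), (46, 176), (47, 19), (47, 178), (47, 23), (47, 178), (48, 20), (48, 20), (49, 20), (50, 19), (51, 23), (53, 2), (53, 134), (53, 107), (53, 118), (53, 114), (53, 106), (53, 122), (53, 111), (53, 128), (5
[... 5567 characters left out ...]
, 185), (83, 195), (83, 177), (83, 181), (83, 185), (83, 198), (83, 185), (83, 195), (83, 178), (83, 158), (83, 195), (83, 154), (83, 187), (83, 195), (83, 187), (83, 172), (83, 182), (83, 187), (84, 186), (84, 195), (84, 185), (84, 183), (84, 196), (84, 197), (84, 168), (84, 182), (84, 187), (84, 196), (84, 188), (84, 188), (84, 195), (84, 165), (84, 185), (84, 187), (84, 184), (84, 152), (84, 169), (84, 194), (84, 178), (84, 187), (84, 178), (84, 188), (84, 158), (84, 187), (84, 156), (84, 189), (84, 176), (84, 188), (84, 188), (84, 170), (84, 190), (85, 199), (85, 165), (85, 188), (85, 185), (85, 193), (85, 193), (85, 187), (85, 157), (85, 180), (85, 197), (85, 184), (85, 197), (85, 192)]
```

View pics/w33.png

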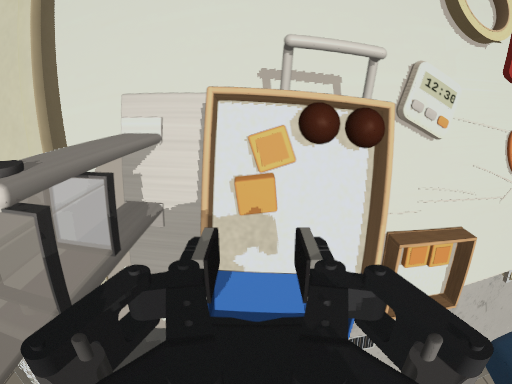

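>>> carry_out --plan '[[40,[0,0,20],[0,0,-1]],[40,[0,0,25],[0,0,0]],[40,[0,0,20],[0,0,0]],[40,[0,0,15],[0,0,0]],[40,[0,0,10],[0,0,0]],[40,[0,0,8],[0,0,0]],[40,[0,0,0],[0,0,0]],[40,[0,0,0],[0,0,0]],[20,[0,0,0],[0,0,0]],[20,[0,0,0],[0,0,0]],[20,[0,0,0],[0,0,0]],[20,[0,0,0],[0,0,0]],[20,[0,0,0],[0,0,0]]]'

```text
time_s: 45.95
eef_pos: [551.0, -276.3, 51.6]
ee_rot: [0.003, 1.0, -0.003, 0.006]
force: [-0.3, -0.7, 4.9]
grip_width: 0.362
```

>>> carry_out --plan '[[20,[0,0,-20],[0,0,0]],[20,[0,0,-25],[0,0,0]],[20,[0,0,-25],[0,0,0]],[20,[0,0,-20],[0,0,1]],[20,[0,0,0],[0,0,0]],[20,[0,0,0],[0,0,0]]]'

```text
time_s: 46.45
eef_pos: [549.8, -275.3, 141.2]
ee_rot: [0.003, 0.998, -0.055, 0.006]
force: [-0.4, 0.1, -1.2]
grip_width: 0.363
```

```bash
python3 - <<'E'
from h import *
snap('wrist','w34')
x,y=bxy(416.5,-465.4,-.098,-20,18); delta([x,y,145])
E
```

```text
t 46.5 tcp [ 549.3 -275.   140. ] station [ 0.6 33.6] xaxis yaw -0.1097 tilt [ 0.01  -0.005 -1.   ] F [-0.8 -0.7 -0. ] grip mm 31.0 j [-0.66  0.58  1.34  0.    1.21  1.02]
delta tool [-131.3  186.1   -5.7]
```

View pics/w34.png

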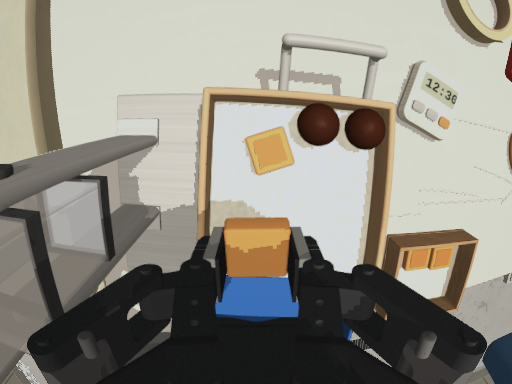

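>>> carry_out --plan '[[20,[-16,23,0],[0,0,0]],[20,[-16,23,0],[0,0,0]],[20,[-16,23,0],[0,0,0]],[20,[-17,23,0],[0,0,0]],[20,[-17,23,0],[0,0,0]],[20,[-17,23,0],[0,0,0]],[20,[-16,24,0],[0,0,0]],[20,[-16,24,0],[0,0,0]],[20,[0,0,25],[0,0,0]],[20,[0,0,25],[0,0,0]],[20,[0,0,25],[0,0,0]],[20,[0,0,8],[0,0,0]],[20,[0,0,0],[0,0,0]]]'

```text
time_s: 47.58
eef_pos: [398.8, -444.6, 54.1]
ee_rot: [-0.0, 0.998, -0.055, 0.004]
force: [0.5, 0.5, 0.6]
grip_width: 0.364
```

```bash
python3 - <<'E'
from h import *
wbox()
x,y=bxy(416.5,-465.4,-.098,-20,18); delta([x,y,24])
E
```

```text
t 47.58 tcp [ 398.8 -444.6   54.1] station [-118.7 -159.3] xaxis yaw -0.1104 tilt [ 0.007 -0.    -1.   ] F [0.5 0.5 0.6] grip mm 31.0 j [-1.04  0.65  1.47  0.01  1.02  0.64]
1011 ((418.73602294921875, -464.3376770019531), (110.86419677734375, 98.77059173583984), 82.91120910644531)
t 47.63 tcp [ 399.5 -445.6   56.1] station [-117.9 -160.1] xaxis yaw -0.1104 tilt [ 0.009 -0.003 -1.   ] F [-0.8 -0.4  0.3] grip mm 31.0 j [-1.04  0.65  1.47  0.01  1.02  0.64]
delta tool [-1.4  0.  32.1]
```

View pics/wb.png

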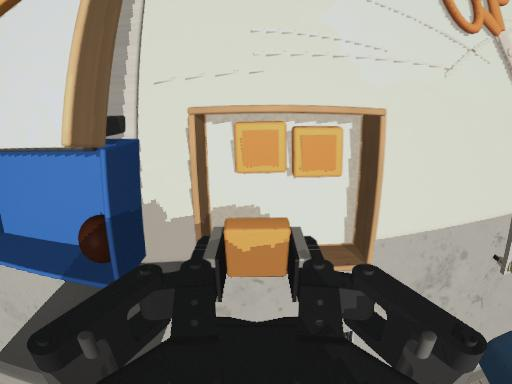

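>>> carry_out --plan '[[20,[0,0,15],[0,0,0]],[20,[0,0,14],[0,0,0]],[20,[0,0,0],[0,0,0]],[38,[0,0,0],[0,0,0]],[38,[0,0,0],[0,0,0]],[38,[0,0,0],[0,0,0]],[38,[0,0,-20],[0,0,0]],[38,[0,0,-30],[0,0,0]],[38,[0,0,-30],[0,0,0]],[38,[0,0,-30],[0,0,0]],[38,[0,0,-30],[0,0,0]],[38,[0,0,-20],[0,0,0]],[38,[0,0,0],[0,0,0]]]'

```text
time_s: 48.72
eef_pos: [399.3, -446.9, 193.9]
ee_rot: [0.006, 0.998, -0.055, 0.008]
force: [0.2, -0.4, 0.7]
grip_width: 0.444
```

```bash
python3 - <<'E'
from h import *
wbox()
E
```

```text
t 48.72 tcp [ 399.3 -446.9  193.9] station [-117.8 -161.4] xaxis yaw -0.1107 tilt [ 0.015 -0.014 -1.   ] F [ 0.2 -0.4  0.7] grip mm 38.0 j [-1.04  0.49  1.33  0.01  1.29  0.64]
1823 ((416.2297668457031, -465.6346740722656), (112.74514770507812, 102.06361389160156), 84.63788604736328)
```

View pics/wb.png

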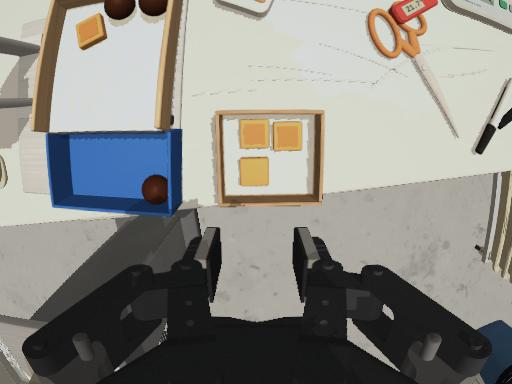

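Three squares are in the box. I'll lift the board again now so the two balls roll clear before I take the last square.

>>> carry_out --plan '[[38,[0,0,0],[0,0,-1.1]],[38,[0,0,0],[0,0,-1.1]],[38,[0,0,0],[0,0,-1.1]],[38,[0,0,0],[0,0,-1.1]],[38,[0,0,0],[0,0,-1.1]],[38,[0,0,0],[0,0,-1.1]],[38,[0,0,0],[0,0,-1.1]],[38,[0,0,0],[0,0,-1.1]],[38,[0,0,0],[0,0,-1.1]],[38,[0,0,0],[0,0,-1.1]],[38,[0,0,0],[0,0,-1.1]],[38,[0,0,0],[0,0,-1.1]],[38,[0,0,0],[0,0,-1.2]],[32,[0,0,0],[0,0,0]]]'

```text
time_s: 49.93
eef_pos: [398.1, -445.1, 187.2]
ee_rot: [0.005, 0.765, 0.644, 0.002]
force: [-0.0, -0.1, -0.5]
grip_width: 0.38
```

```bash
python3 - <<'E'
from h import *
k=s2w(122,-16); delta([k[0],k[1],130])
E
```

```text
t 49.93 tcp [ 398.1 -445.1  187.2] station [-119.3 -159.9] xaxis yaw 1.4007 tilt [ 0.01  -0.004 -1.   ] F [-0.  -0.1 -0.5] grip mm 32.4 j [-1.04  0.5   1.34  0.01  1.29 -0.87]
delta tool [143.5 241.   59.3]
```

>>> carry_out --plan '[[32,[13,22,0],[0,0,0]],[32,[13,22,0],[0,0,0]],[32,[13,22,0],[0,0,0]],[32,[13,22,0],[0,0,0]],[32,[13,22,0],[0,0,0]],[32,[13,22,0],[0,0,0]],[32,[13,22,0],[0,0,0]],[32,[13,22,0],[0,0,0]],[32,[13,22,0],[0,0,0]],[32,[13,22,0],[0,0,0]],[32,[13,21,0],[0,0,0]],[32,[0,0,20],[0,0,0]],[32,[0,0,20],[0,0,0]],[32,[0,0,20],[0,0,0]],[32,[0,0,0],[0,0,0]],[32,[0,0,0],[0,0,0]]]'

```text
time_s: 51.27
eef_pos: [660.7, -346.5, 129.1]
ee_rot: [0.004, 0.767, 0.642, 0.002]
force: [-0.3, -0.6, 0.6]
grip_width: 0.373
```

```bash
python3 - <<'E'
from h import *
k=s2w(122,-16); delta([k[0],k[1],51])
E
```

```text
t 51.27 tcp [ 660.7 -346.5  129.1] station [122.5 -17.8] xaxis yaw 1.3936 tilt [ 0.008 -0.004 -1.   ] F [-0.3 -0.6  0.6] grip mm 31.8 j [-0.64  0.9   0.79  0.    1.44 -0.46]
delta tool [ 1.9 -1.2 78.1]
```

>>> carry_out --plan '[[32,[2,-1,18],[0,0,0]],[32,[0,0,20],[0,0,0]],[32,[0,0,18],[0,0,0]],[32,[0,0,12],[0,0,0]],[32,[0,0,10],[0,0,0]],[32,[0,0,0],[0,0,0]],[3,[0,0,0],[0,0,0]],[3,[0,0,0],[0,0,0]],[3,[0,0,0],[0,0,0]],[3,[0,0,0],[0,0,0]],[3,[0,0,0],[0,0,0]],[3,[0,0,0],[0,0,0]]]' --grip_force 80

```text
time_s: 52.27
eef_pos: [661.6, -345.4, 53.9]
ee_rot: [0.006, 0.766, 0.643, 0.002]
force: [-1.9, 1.2, 5.7]
grip_width: 0.081
```

>>> carry_out --plan '[[0,[0,-1,-6],[0,0,0]],[0,[0,0,-6],[0,0,0]],[0,[0,-1,-6],[0,0,0]],[0,[0,-1,-6],[0,0,0]],[0,[0,-2,-6],[0,0,0]],[0,[0,-1,-6],[0,0,0]],[0,[0,-2,-6],[0,0,0]],[0,[0,-2,-6],[0,0,0]],[0,[0,-2,-6],[0,0,0]],[0,[0,-2,-6],[0,0,0]],[0,[0,-3,-5],[0,0,0]],[0,[0,-2,-6],[0,0,0]],[0,[0,-2,-4],[0,0,0]],[0,[0,0,0],[0,0,0]],[0,[0,0,0],[0,0,0]],[0,[0,0,0],[0,0,0]],[0,[0,0,0],[0,0,0]],[0,[0,0,0],[0,0,0]],[0,[0,0,0],[0,0,0]],[0,[0,0,0],[0,0,0]]]'

```text
time_s: 53.93
eef_pos: [641.3, -342.1, 128.9]
ee_rot: [0.009, 0.766, 0.643, 0.003]
force: [7.8, -5.2, 1.4]
grip_width: 0.082
```

```bash
python3 - <<'E'
from h import *
where()
snap('wrist','w36')
s=snap('scene','scene36'); im=s['color'][130:310,170:390]; cv2.imwrite('pics/s36z.png',cv2.resize(im,(733,600)))
E
```

```text
t 53.93 tcp [ 641.3 -342.1  128.9] station [102.7 -16.7] xaxis yaw 1.396 tilt [ 0.016 -0.009 -1.   ] F [ 7.8 -5.2  1.4] grip mm 7.0 j [-0.65  0.84  0.9   0.    1.37 -0.48]
```

View pics/w36.png

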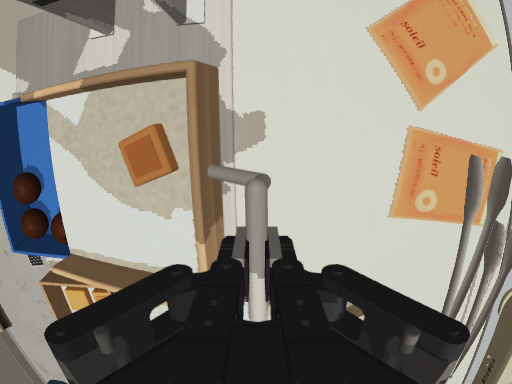

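View pics/s36z.png

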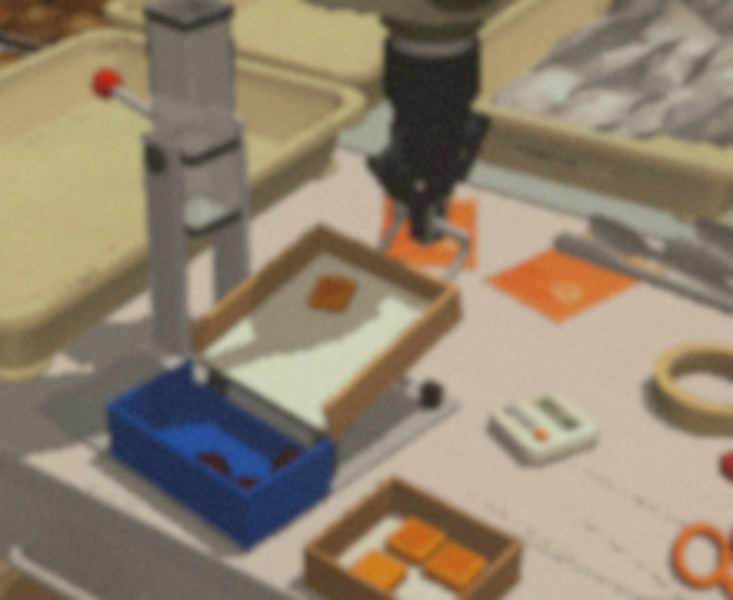

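All three balls are in the trough, around scene-zoom (245,470). I'll lower the board and fetch the last square.

>>> carry_out --plan '[[0,[0,2,4],[0,0,0]],[0,[0,2,6],[0,0,0]],[0,[0,3,5],[0,0,0]],[0,[0,2,6],[0,0,0]],[0,[0,2,6],[0,0,0]],[0,[0,2,6],[0,0,0]],[0,[0,2,6],[0,0,0]],[0,[0,1,6],[0,0,0]],[0,[0,2,6],[0,0,0]],[0,[0,1,6],[0,0,0]],[0,[0,1,6],[0,0,0]],[0,[0,0,6],[0,0,0]],[0,[0,1,5],[0,0,0]],[0,[0,0,1],[0,0,0]],[0,[0,0,0],[0,0,0]],[28,[0,0,0],[0,0,0]],[28,[0,0,0],[0,0,0]],[28,[0,0,0],[0,0,0]]]'

```text
time_s: 55.53
eef_pos: [661.0, -344.7, 51.8]
ee_rot: [0.005, 0.766, 0.643, 0.002]
force: [1.3, -0.3, 0.2]
grip_width: 0.327
```

>>> carry_out --plan '[[28,[0,0,-20],[0,0,0]],[28,[0,0,-25],[0,0,0]],[28,[0,0,-25],[0,0,0]],[28,[0,0,-25],[0,0,0]],[42,[0,0,-25],[0,0,1.1]],[42,[0,0,0],[0,0,1.1]],[42,[0,0,0],[0,0,1.1]],[42,[0,0,0],[0,0,1.1]],[42,[0,0,0],[0,0,1.1]],[42,[0,0,0],[0,0,1.1]],[42,[0,0,0],[0,0,1.1]],[42,[0,0,0],[0,0,1.1]],[42,[0,0,0],[0,0,1.1]],[42,[0,0,0],[0,0,1.1]],[42,[0,0,0],[0,0,0.4]],[42,[0,0,0],[0,0,0]]]'

```text
time_s: 56.87
eef_pos: [659.9, -344.1, 171.8]
ee_rot: [0.003, 0.995, 0.1, 0.005]
force: [-0.3, 0.1, -0.1]
grip_width: 0.495
```

```bash
python3 - <<'E'
from h import *
wsq('w37')
k=s2w(38,24); delta([k[0],k[1],140])
E
```

```text
t 56.87 tcp [ 659.9 -344.1  171.8] station [121.4 -15.6] xaxis yaw 0.201 tilt [ 0.01  -0.005 -1.   ] F [-0.3  0.1 -0.1] grip mm 42.2 j [-0.64  0.87  0.74  0.    1.52  0.73]
sq px [180. 240.] 247 station 42.8 34.1 size 18.1 36.6 ang 67.6 z-e 1.1 tool d to board pt [-56.2 -75.8 130.6] jaw ang -68.6
t 56.92 tcp [ 659.9 -344.2  171.8] station [121.4 -15.7] xaxis yaw 0.2036 tilt [ 0.01  -0.005 -1.   ] F [ 0.7 -0.4  0.2] grip mm 42.1 j [-0.64  0.87  0.74  0.    1.52  0.73]
delta tool [-63.3 -67.7  30.8]
```

View pics/w37.png

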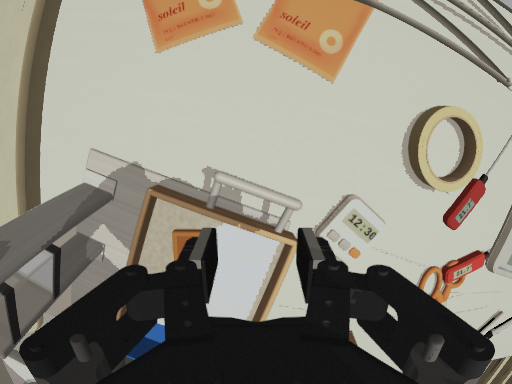

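>>> carry_out --plan '[[42,[-16,-17,0],[0,0,0]],[42,[-16,-17,0],[0,0,0]],[42,[-16,-17,0],[0,0,0]],[42,[-15,-17,0],[0,0,0]],[42,[0,0,20],[0,0,0]],[42,[0,0,0],[0,0,0]],[42,[0,0,0],[0,0,0]]]'

```text
time_s: 57.5
eef_pos: [584.6, -290.4, 150.7]
ee_rot: [0.003, 0.995, 0.102, 0.004]
force: [0.3, -0.3, -0.4]
grip_width: 0.493
```

```bash
python3 - <<'E'
from h import *
wsq('w38')
E
```

```text
t 57.5 tcp [ 584.6 -290.4  150.7] station [38.  24.5] xaxis yaw 0.2036 tilt [ 0.009 -0.004 -1.   ] F [ 0.3 -0.3 -0.4] grip mm 42.1 j [-0.64  0.65  1.19  0.    1.29  0.73]
sq px [256. 190.] 1132 station 38.6 24.1 size 28.3 28.9 ang 20.9 z-e 1.2 tool d to board pt [-4.000e-01 -1.000e-01  1.098e+02] jaw ang -68.5
```

View pics/w38.png

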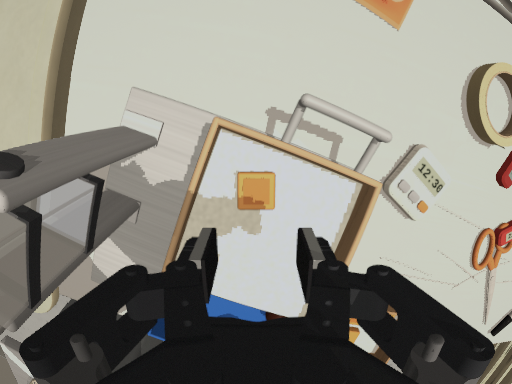

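>>> carry_out --plan '[[42,[0,0,25],[0,0,0]],[42,[0,0,25],[0,0,0]],[42,[0,0,25],[0,0,0]],[42,[0,0,15],[0,0,0]],[42,[0,0,10],[0,0,0]],[42,[0,0,8],[0,0,0]],[42,[0,0,0],[0,0,0]],[42,[0,0,0],[0,0,0]],[20,[0,0,0],[0,0,0]],[20,[0,0,0],[0,0,0]],[20,[0,0,0],[0,0,0]],[20,[0,0,0],[0,0,0]],[20,[0,0,0],[0,0,0]]]' --grip_force 40

```text
time_s: 58.63
eef_pos: [586.6, -291.6, 44.5]
ee_rot: [0.004, 0.995, 0.101, 0.006]
force: [0.6, 0.2, 6.6]
grip_width: 0.357
```

>>> carry_out --plan '[[20,[0,0,-20],[0,0,0]],[20,[0,0,-25],[0,0,0]],[20,[0,0,-25],[0,0,0]],[20,[0,0,-25],[0,0,1.0]],[20,[0,0,-10],[0,0,1.0]],[20,[0,0,0],[0,0,1.0]],[20,[0,0,0],[0,0,0]],[20,[0,0,0],[0,0,0]]]'

```text
time_s: 59.3
eef_pos: [584.7, -290.4, 147.8]
ee_rot: [0.002, 0.999, -0.054, 0.005]
force: [-0.6, -0.2, -0.3]
grip_width: 0.356
```

```bash
python3 - <<'E'
from h import *
snap('wrist','w39')
x,y=bxy(416.5,-465.4,-.098,-20,-18); delta([x,y,145])
E
```

```text
t 59.35 tcp [ 584.6 -290.4  147.5] station [38.  24.5] xaxis yaw -0.1084 tilt [ 0.01  -0.005 -1.   ] F [-0.8  0.4 -0.2] grip mm 31.0 j [-0.64  0.66  1.19  0.    1.28  1.04]
delta tool [-168.   210.4    1.6]
```

View pics/w39.png

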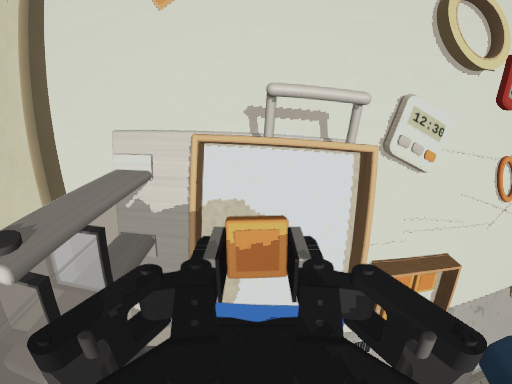

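>>> carry_out --plan '[[20,[-19,23,0],[0,0,0]],[20,[-19,23,0],[0,0,0]],[20,[-19,23,0],[0,0,0]],[20,[-19,23,0],[0,0,0]],[20,[-19,23,0],[0,0,0]],[20,[-19,23,0],[0,0,0]],[20,[-18,24,0],[0,0,0]],[20,[-18,24,0],[0,0,0]],[20,[-18,24,0],[0,0,0]],[20,[0,0,25],[0,0,0]],[20,[0,0,25],[0,0,0]],[20,[0,0,25],[0,0,0]],[20,[0,0,13],[0,0,0]],[20,[0,0,0],[0,0,0]]]'

```text
time_s: 60.52
eef_pos: [394.4, -479.3, 55.4]
ee_rot: [-0.001, 0.998, -0.055, 0.004]
force: [0.2, -0.3, -0.5]
grip_width: 0.358
```

```bash
python3 - <<'E'
from h import *
wbox()
x,y=bxy(416.5,-465.4,-.098,-20,-18); delta([x,y,25])
E
```

```text
t 60.52 tcp [ 394.4 -479.3   55.4] station [-117.1 -194.2] xaxis yaw -0.1095 tilt [ 0.007  0.001 -1.   ] F [ 0.2 -0.3 -0.5] grip mm 30.5 j [-1.07  0.69  1.39  0.01  1.06  0.6 ]
1779 ((399.69970703125, -455.5421142578125), (112.15062713623047, 102.57061004638672), 83.73342895507812)
t 60.57 tcp [ 395.  -480.2   57.6] station [-116.3 -195. ] xaxis yaw -0.1099 tilt [ 0.009 -0.002 -1.   ] F [0.2 0.9 0.6] grip mm 30.4 j [-1.07  0.69  1.38  0.01  1.06  0.6 ]
delta tool [-0.3  1.1 32.6]
```

View pics/wb.png

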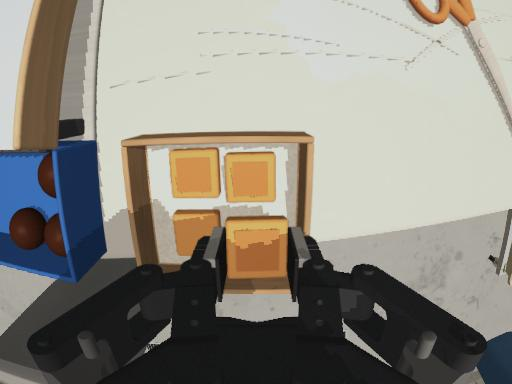

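The box has been knocked to (399.7, -455.5). Before placing I'll check that it is level and where the table edge is.

```bash
python3 - <<'E'
from h import *
p,M=where(); w=dict(np.load('pics/wb.npz')); W,T=wcloud(w,p,M)
m=(W[...,2]>24)&(W[...,2]<46)&(W[...,0]<520)&(W[...,0]>320)&(W[...,1]<-380)&(W[...,1]>-580)&(T[...,2]>20)
q=W[m]; q=q[q[:,2]>30]; print(np.linalg.lstsq(np.c_[q[:,:2]-q[:,:2].mean(0),np.ones(len(q))],q[:,2],rcond=None)[0])
c=dict(np.load('pics/top0.npz')); P=cloud(c)
for u in (330,390): print([(v,P[v,u].round(0).tolist()) for v in range(270,284,2)])
x,y=bxy(399.7,-455.5,-.107,-18,-19); print(x,y); delta([x,y,25])
E
```

```text
t 60.57 tcp [ 395.  -480.2   57.6] station [-116.3 -195. ] xaxis yaw -0.1099 tilt [ 0.009 -0.002 -1.   ] F [0.2 0.9 0.6] grip mm 30.4 j [-1.07  0.69  1.38  0.01  1.06  0.6 ]
[ 2.39594394e-02 -7.41792705e-03  3.48050377e+01]
[(270, [375.0, -397.0, -3.0]), (272, [370.0, -397.0, -1.0]), (274, [365.0, -397.0, -3.0]), (276, [284.0, -496.0, -850.0]), (278, [275.0, -496.0, -847.0]), (280, [267.0, -495.0, -846.0]), (282, [257.0, -495.0, -846.0])]
[(270, [375.0, -552.0, -1.0]), (272, [370.0, -550.0, 3.0]), (274, [365.0, -551.0, 1.0]), (276, [284.0, -771.0, -852.0]), (278, [276.0, -768.0, -841.0]), (280, [265.0, -770.0, -853.0]), (282, [257.0, -769.0, -850.0])]
379.7738198105415 -472.4690112575021
t 60.57 tcp [ 395.  -480.2   57.6] station [-116.3 -195. ] xaxis yaw -0.1099 tilt [ 0.009 -0.002 -1.   ] F [0.2 0.9 0.6] grip mm 30.4 j [-1.07  0.69  1.38  0.01  1.06  0.6 ]
delta tool [-16.3  -6.1  32.5]
```

>>> carry_out --plan '[[20,[-8,-3,0],[0,0,0]],[20,[-8,-3,0],[0,0,0]],[20,[0,0,0],[0,0,0]],[20,[0,0,15],[0,0,0]],[20,[0,0,15],[0,0,0]],[20,[0,0,1],[0,0,0]],[20,[0,0,0],[0,0,0]],[38,[0,0,0],[0,0,0]],[38,[0,0,0],[0,0,0]],[38,[0,0,0],[0,0,0]],[38,[0,0,-20],[0,0,0]],[38,[0,0,-30],[0,0,0]],[38,[0,0,-30],[0,0,0]],[38,[0,0,-30],[0,0,0]],[38,[0,0,-30],[0,0,0]],[38,[0,0,-20],[0,0,0]],[38,[0,0,0],[0,0,0]]]'

```text
time_s: 61.98
eef_pos: [379.7, -474.0, 193.5]
ee_rot: [0.006, 0.998, -0.056, 0.008]
force: [0.4, 0.3, 0.3]
grip_width: 0.444
```

```bash
python3 - <<'E'
from h import *
wbox(); p,M=where(); w=dict(np.load('pics/wb.npz')); W,T=wcloud(w,p,M)
m=(W[...,2]>28)&(W[...,2]<46)&(W[...,0]<520)&(W[...,0]>320)&(W[...,1]<-380)&(W[...,1]>-580)&(T[...,2]>20)
q=W[m]; q=q[q[:,2]>30]; print(np.linalg.lstsq(np.c_[q[:,:2]-q[:,:2].mean(0),np.ones(len(q))],q[:,2],rcond=None)[0])
E
```

```text
t 61.98 tcp [ 379.7 -474.   193.5] station [-132.4 -191.5] xaxis yaw -0.1114 tilt [ 0.015 -0.013 -1.   ] F [0.4 0.3 0.3] grip mm 38.0 j [-1.09  0.51  1.31  0.01  1.3   0.59]
1818 ((399.7665100097656, -456.1343994140625), (112.20733642578125, 102.28899383544922), 84.10420989990234)
t 62.03 tcp [ 379.3 -473.3  190.6] station [-133.  -190.9] xaxis yaw -0.1115 tilt [ 0.013 -0.01  -1.   ] F [-0.7  0.2  0.1] grip mm 38.0 j [-1.09  0.51  1.31  0.01  1.3   0.59]
[1.34712672e-03 2.02313331e-04 3.33143408e+01]
```

View pics/wb.png

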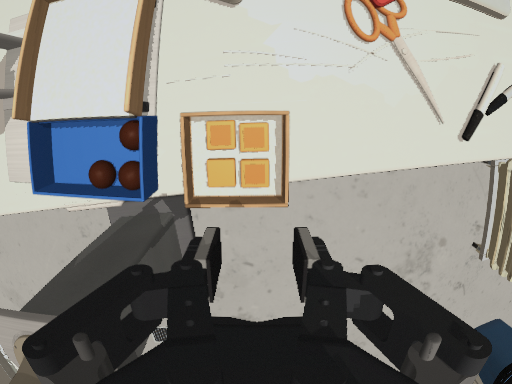

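All four squares lie flat in the level box and the three balls are in the trough. I'll retreat and do a last overall check.

>>> carry_out --plan '[[38,[0,10,-25],[0,0,0]],[38,[-5,20,-25],[0,0,0]],[38,[-5,25,-25],[0,0,0]],[38,[-5,25,-20],[0,0,0]],[38,[-5,25,0],[0,0,0]],[38,[-5,25,0],[0,0,0]],[38,[0,0,0],[0,0,0]],[38,[0,0,0],[0,0,0]]]'

```text
time_s: 62.7
eef_pos: [337.9, -599.0, 281.1]
ee_rot: [0.001, 0.998, -0.057, 0.005]
force: [-0.3, -0.2, -0.1]
grip_width: 0.449
```

```bash
python3 - <<'E'
from h import *
where()
c=snap('top','topF'); squares(c); P=cloud(c); cv2.imwrite('pics/tFz.png',cv2.resize(c['color'][130:290,170:410],(800,533)))
s=snap('scene','sceneF'); cv2.imwrite('pics/sFz.png',cv2.resize(s['color'][100:330,150:400],(652,600)))
v,u=np.mgrid[:384,:512]
z=P[...,2]
b=P[(u>=294)&(u<=330)&(v>=150)&(v<=163)&(z>60)&(z<90)]; print('bar',b.mean(0).round(1))
t=P[(u>=205)&(u<=245)&(v>=160)&(v<=195)&(z>300)&(z<330)]; print('tube',t.mean(0).round(1))
t=P[(u>=335)&(u<=375)&(v>=155)&(v<=200)&(z>12)&(z<30)]; print('timer',cv2.minAreaRect(t[:,:2].astype(np.float32))[0])
E
```

```text
t 62.7 tcp [ 337.9 -599.   281.1] station [-152.3 -321.8] xaxis yaw -0.1131 tilt [ 0.01  -0.003 -1.   ] F [-0.3 -0.2 -0.1] grip mm 38.3 j [-1.23  0.68  0.81  0.01  1.65  0.45]
ball? 63 [311. 245.] -93.2 -54.9 45.9
ball? 67 [292. 260.] -139.0 -13.3 48.3
ball? 66 [308. 263.] -138.5 -53.0 49.4
bar [ 660.3 -346.4   74.8]
tube [ 571.6 -159.6  312.7]
timer (617.816162109375, -466.24151611328125)
```

View pics/sFz.png

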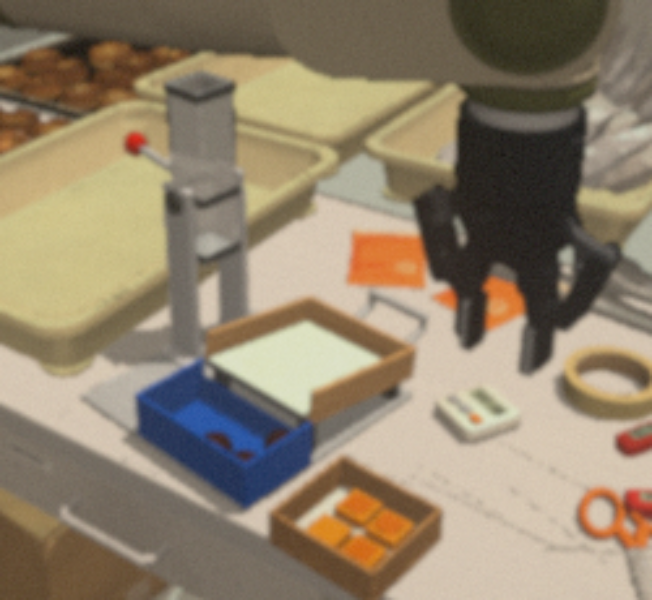

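View pics/tFz.png

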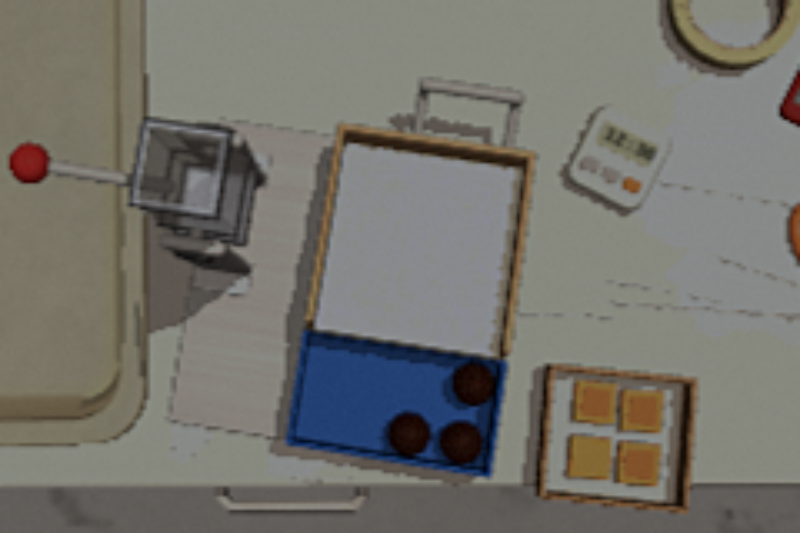

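```bash
python3 -c "
from rig import ctrl
print(ctrl.finish_job())"
```

```text
the job is handed in; nothing more can be done
None
```

The job is handed in at about 63 s of the 210 s allowed. All four squares are in the gift box and all three balls are in the trough.

- **Tube:** I tipped it to about 2.33 rad and set it back upright. The pinch on the knob slipped several times, so I regripped and finished in short arcs. The last arc ended with the fingers wedged against the knob at about 75 N, which I backed off at once.
- **Board:** I lifted it twice. On the first lift two balls stayed behind squares. I boxed three squares, lifted the board again to release those balls, then boxed the last square.
- **Box:** It was knocked about 2 cm during the run. I noticed before the last placing and corrected for it.

**Last checks:** These were made just before handing in, from the cameras.
- **Squares and box:** the squares lie flat in the box, which is level. The box sticks out an estimated 15–20 mm over the table's front edge, where the knock left it.
- **Balls:** all three rest on the trough floor.
- **Board and tube:** the bar and the tube top read within about 1.5 mm of their starting places, so the board is down and the tube is upright.
- **Timer:** it has not moved.
- **Robot:** it was touching nothing.

None of these last checks failed or disagreed. The hand-in gave no verdict.

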